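# Fetch the egg separator from behind the canister and timer

### The job

First lift the tall glass canister and the triple-dial timer, which crowd in front of the egg separator, out of the way onto the steel tray, both standing upright, before you touch the separator. Then, while they wait there, have the black ramekin standing in the middle of the kitchen scale's round pan and set the separator level and centred on the ramekin's rim, its narrow lower part down inside the mouth. Last, put the canister back centred on the round coaster and the timer back centred and square on the oblong coaster; keep the canister upright all the time and do not shift the spice jar or the milk jug.

Things in the scene. Friction and masses are not known exactly. Their poses are not given: they have to be found in the camera images.
- canister: Tall glass canister, body and lid 90 mm across, lid top 150 mm up. Two steel clips clamp the lid (6 mm proud at +y and -y, 116 to 146 mm up). On the lid's middle an upright steel knob, 30 mm across, 150 to 182 mm up, lifts the whole canister (about 0.55 kg). Heights from the underside. Origin: centre of the underside; z up.
- timer: Grey plastic timer, a box 54 mm deep (x), 100 wide (y), 72 tall; fixed chrome button (18 mm across, 8 tall) on the middle of the top; three white dials on the front (-x), 8 mm proud, 12 to 40 mm above the underside. Above 42 mm front and back are plain: grip across x there. About 0.22 kg. Origin: centre of the underside; z up.
- ramekin: Black melamine ramekin, a small round straight-sided dish 66 mm in outer diameter, 58 mm inner diameter, 45 mm tall, open upward; gripped across its outside. About 0.13 kg. Origin: centre of the underside; z up.
- separator: White plastic egg separator: cup 52 mm across from 20 to 44 mm up (grip there, any direction); flat slotted flange 82 mm across at 14 to 18 mm up, with a thumb tab to +y, 61 mm from the axis; below it a foot 30 to 36 mm across. The flange rests on the ramekin's rim, foot inside. About 45 g. Heights from the underside. Origin: centre of the underside; z up.
- coaster_round: Round cork coaster, 104 mm in diameter, 4 mm thick, fixed; the canister's own place, it stands on it at the start. Origin: centre of the underside (its top is at z = +4 mm).
- coaster_oblong: Oblong cork coaster, 82 mm (x) by 122 mm (y), 4 mm thick, fixed; the timer's own place, it stands on it at the start. Origin: centre of the underside (its top is at z = +4 mm).
- tray: Empty steel tray, the side area, fixed: 220 mm (x) by 180 mm (y) outside, with walls 4 mm thick and 18 mm tall, floor 4 mm above its underside. Origin: centre of the underside.
- pan (a point): Middle of the top face of the round steel pan (128 mm in diameter) on the white kitchen scale; the pan is fixed and its top is 32 mm above the table.
- spice_jar: Bystander: small amber glass jar with a black cap, 44 mm in diameter and 95 mm tall, to be left alone. Origin: centre of the underside.
- milk_jug: Bystander: open steel milk jug with a side handle (towards its +y), 76 mm in diameter and 100 mm tall, to be left alone. Origin: centre of the underside.
There are look-alikes about, which are no part of the job. What is shaped like the separator but red is not meant.

How it is judged (in metres and radians):
On the way, in this order (a step that is already met when the one before it is completed fails the run):
1. Canister and timer both stand upright and released on the tray, the separator still in its place (x of canister in the frame of tray between -0.075 and 0.075 m and y of canister in the frame of tray between -0.055 and 0.055 m and z of canister in the frame of tray between 0 and 0.01 m and angle between each of canister, timer's own z axis and vertical below 0.1 rad and linear speed of each of canister, timer below 0.03 m/s and contact force between the fingers and canister below 0.1 N and x of timer in the frame of tray between -0.09 and 0.09 m and y of timer in the frame of tray between -0.07 and 0.07 m and z of timer in the frame of tray between 0 and 0.01 m and contact force between the fingers and timer below 0.1 N and distance of separator from where it was at the start of the episode below 0.02 m), for 0.2 s.
2. With canister and timer still on the tray, the ramekin stands in the middle of the scale's pan and the separator rests level on its rim, released (x of canister in the frame of tray between -0.075 and 0.075 m and y of canister in the frame of tray between -0.055 and 0.055 m and z of canister in the frame of tray between 0 and 0.01 m and angle between each of canister, timer, ramekin's own z axis and vertical below 0.1 rad and linear speed of each of canister, timer below 0.03 m/s and contact force between the fingers and canister below 0.1 N and x of timer in the frame of tray between -0.09 and 0.09 m and y of timer in the frame of tray between -0.07 and 0.07 m and z of timer in the frame of tray between 0 and 0.01 m and contact force between the fingers and timer below 0.1 N and horizontal distance between ramekin and pan below 0.015 m and z of ramekin in the frame of pan between -0.005 and 0.006 m and horizontal distance between separator and ramekin below 0.01 m and z of separator in the frame of ramekin between 0.026 and 0.036 m and angle between separator's own z axis and vertical below 0.12 rad and contact force between the fingers and separator below 0.1 N), for 0.2 s.
At the end, for the whole second after the job is handed in: Ramekin within 15 mm of the pan's middle; separator level on its rim, within 10 mm of its axis; canister upright within 14 mm of the round coaster's middle; timer upright within 14 mm of the oblong coaster's middle and 0.2 rad of square; all released and at rest (horizontal distance between ramekin and pan below 0.015 m and z of ramekin in the frame of pan between -0.005 and 0.006 m and angle between ramekin's own z axis and vertical below 0.1 rad and horizontal distance between separator and ramekin below 0.01 m and z of separator in the frame of ramekin between 0.026 and 0.036 m and angle between separator's own z axis and vertical below 0.12 rad and horizontal distance between canister and coaster_round below 0.014 m and z of canister in the frame of coaster_round between 0 and 0.008 m and angle between each of canister, timer's own z axis and vertical below 0.08 rad and horizontal distance between timer and coaster_oblong below 0.014 m and z of timer in the frame of coaster_oblong between 0 and 0.008 m and angle between the x axis of timer and the x axis of coaster_oblong, either way round below 0.2 rad and linear speed of each of canister, timer, ramekin, separator below 0.02 m/s and contact force between the fingers and canister below 0.1 N and contact force between the fingers and timer below 0.1 N and contact force between the fingers and ramekin below 0.1 N and contact force between the fingers and separator below 0.1 N); the robot touches nothing.
It fails at once if The canister is tipped by more than 0.4 rad (angle between canister's own z axis and vertical above 0.4 rad).
It fails at once if The spice jar is shifted by more than 20 mm (distance of spice_jar from where it was at the start of the episode above 0.02 m).
It fails at once if The milk jug is shifted by more than 20 mm (distance of milk_jug from where it was at the start of the episode above 0.02 m).
It also fails if it takes over 136 s, if anything falls off the work surface, if the arm or the gripper's body presses on something with over 40 N, if the wrist force passes 120 N, or if a joint passes its speed limit or range.

### The arm

A 6-joint arm with a two-finger parallel gripper is mounted at the origin on the work surface. World frame = base frame: x ahead of the robot, y to its left, z up, the work surface at z = 0. Lengths are in m, angles in degrees, forces in N, time in s.
With the tool pointing down it reaches from about 0.35 to 0.875 m from the base axis. Payload 4.2 kg.
Tool frame: the origin (TCP) lies between the finger pads; the fingertips stand 14 mm ahead of it and the grasp point (between the pads) lies 5 mm behind it; z points along the fingers, y is the line along which they close (so a half turn about z gives the same grasp; the last joint's range is limited). The gripper opens to 87 mm and grips with 3 to 60 N. Pads are 19 mm wide; open, the fingers measure 117 mm over their backs; the gripper's body (75 mm by 190 mm) begins 51 mm behind the grasp point.
Start: joints at [81.624, 22.042, 0.453, 0, -68.411, -14.817], TCP at [0.246, 0.574, 0.237] pointing down, gripper open.
Joint ranges: [-179.83, 179.83], [-69.29, 118.12], [-61.27, 80.66], [-181.25, 117.63], [-171.15, -9.14], [-177.46, 177.46]. Speed limits (degrees/s): [159.86, 159.86, 180, 180, 180, 180].

### API

Orientations are given as a 3x3 rotation matrix whose columns are the frame's x, y, z axes.
In Python, from station import * gives the robot as it stands. The module is installed in compiled form; this text tells all that it offers.
- The arm moves only by the tool play_rows, never from a script. Its argument "steps" is a list of rows, each an object of numbers: "ax", "ay", "az": the turn, a rotation vector about the tool's x, y, z in degrees; "dx", "dy", "dz": the shift along the tool's x, y, z in mm; "claw": the finger opening in mm, from 0 to 87. A call has 1 to 20 rows; each row shifts and turns the commanded pose from where the row before left it, along the tool's axes as they then stand; what a row does not reach is not made up. A row lasts 1/10 s, in which the tool goes at most 50 mm and 8.59 degrees, less where a joint would pass 70% of its speed; a pose out of reach is approached as far as the arm can. A call with a gripper value outside its range is refused whole. The fingers move at their own pace and stop on an object; the grip force is fixed at half the most. Time passes only in rows, so rows that do not move let the fingers close. It gives the time, the measured TCP pose, the force, the opening and the grip force at its end, in the units of the state.
- sense(): the state, without advancing time (a new reading comes with each control period).
- capture(name): name is "scene" or "top" or "wrist"; returns a dict with "frame" (420x560x3 uint8, blue, green, red), "range_z" (420x560 float32, m along the optical axis (not along the pixel's ray), 0 where there is no reading), "fx", "fy", "cx", "cy" (pixels), "xyz" and "rotation" of the camera in the world. Camera axes: x right, y down, z forward; pixel columns grow to the right and rows downward; lengths in m; the calibration is good to about 2 mm. A picture is of the moment at which its call begins.
- finish_job(): hands the job in; it is judged then, once.
The state is a dict: "time_s": time; "joints": joint angles; "joint_velocities": joint speeds; "effort": joint torques, N m; "tcp_pos": TCP position; "ee_rot": TCP orientation; "wrist_force": force on the tool from outside, world axes, zero at the start; "moment": the same for the moment, N m; "gripper_width": opening from 0.0 (shut) to 1.0 (fully open); "gripper_force": force on a finger pad.
Only numpy, scipy, OpenCV 4.12 (cv2) and the standard library are available. Lean on these libraries where they do the work, as an engineer would, in place of code of your own. Each camera call takes 0.05 s, during which the arm holds its last target. There are 200 camera calls.

## Working session

There is one attempt and no reset: what is moved stays moved. The work goes in short steps, Python scripts to look and compute and a tool call to move; the robot and the scene stay as the last step left them, time stands still between calls to the robot, and variables do not carry over. Pictures are saved under pics/ and viewed, at most 14 in all, crops included, and the job is handed in when it is done.

Besides the shell and the picture viewer there is one more tool, called as name([rows], argument=value, ...), one row to a line, values as JSON. play_rows: Moves the arm, as the interface text tells. Its arguments: {"type":"object","properties":{"steps":{"type":"array"}},"required":["steps"]}

```bash
mkdir -p pics
cat > h.py <<'E'
from station import *
import numpy as np, cv2
def pts(c):
    z=c["range_z"]; v,u=np.mgrid[0:z.shape[0],0:z.shape[1]]
    p=np.stack([(u-c["cx"])/c["fx"]*z,(v-c["cy"])/c["fy"]*z,z],-1)
    w=p@np.array(c["rotation"]).T+np.array(c["xyz"]); w[z==0]=np.nan
    return w
def ray(c,u,v,h):
    d=np.array(c["rotation"])@np.array([(u-c["cx"])/c["fx"],(v-c["cy"])/c["fy"],1]); o=np.array(c["xyz"])
    return o+d*(h-o[2])/d[2]
E
python3 - <<'E'
from h import *
for n in("scene","top"):
    c=capture(n); cv2.imwrite(f"pics/{n}0.png",c["frame"]); np.savez(f"{n}0.npz",**c)
    print(n,c["fx"],c["cx"],c["cy"],c["xyz"],np.round(c["rotation"],3).tolist())
s=sense(); print(s["tcp_pos"],s["ee_rot"],s["gripper_width"],s["time_s"])
E
```

```text
scene 479.26951485586034 270.614931541435 212.33332033290307 [0.96667967 0.52717148 0.8205013 ] [[-0.83, 0.443, -0.339], [0.558, 0.638, -0.53], [-0.019, -0.629, -0.777]]
top 405.16876253463374 278.9319539251933 216.75623780824 [ 0.48828381 -0.00958974  0.94757119] [[0.008, -0.988, 0.157], [-0.999, -0.003, 0.032], [-0.031, -0.157, -0.987]]
[0.24593017 0.57403407 0.23554257] [[ 9.19112815e-01 -3.93993876e-01 -6.78138729e-04]
 [-3.93994442e-01 -9.19110905e-01 -1.87728583e-03]
 [ 1.16354419e-04  1.99262035e-03 -9.99998008e-01]] 1.002844171883632 0.1
```

View pics/scene0.png

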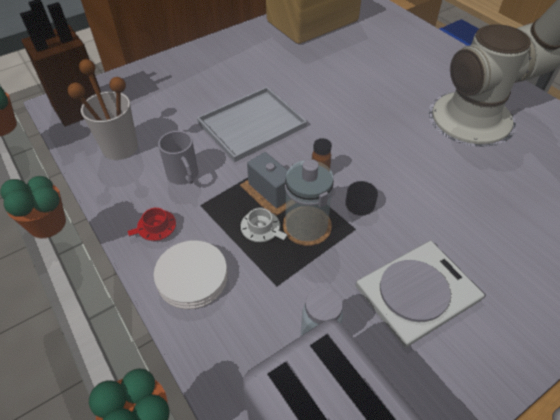

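View pics/top0.png

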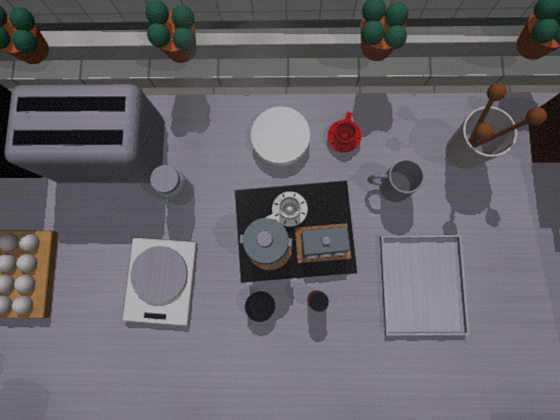

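The top view (up = +x, left = +y) shows the canister at (265,241), timer (326,242) and white separator (290,208). The ramekin is at (260,307), the spice jar (318,300), the scale pan (158,275), the tray (423,285) and the jug (404,178).

Separator candidates are white (290,208) and red (345,135). White fits because red is excluded, and I'll confirm it with a crop. For the small dark round things, (260,307) is the open 66 mm ramekin and (318,300) is the spice jar's cap.

Run:
```python
from h import *
c=dict(np.load("top0.npz")); w=pts(c); f=c["frame"]
def at(n,u,v):print(n,u,v,np.round(w[v,u],4))
for n,u,v in [("knob",265,239),("lid",252,250),("btn",326,240),("timertop",312,240),("sep",290,208),("flange",305,208),("ram in",260,307),("cap",318,300),("pan",158,275),("tray",423,285),("table",220,340),("mat",260,200),("jug",404,178)]: at(n,u,v)
def circ(n,u0,v0,r,lo,hi,extra=None):
    m=np.zeros(w.shape[:2],bool); m[v0-r:v0+r,u0-r:u0+r]=True
    z=w[...,2]; m&=(z>lo)&(z<hi)
    if extra is not None: m&=extra
    p=w[m][:,:2].astype(np.float32); (x,y),rr=cv2.minEnclosingCircle(p); b=cv2.minAreaRect(p)
    print(n,len(p),"circ",round(x,4),round(y,4),round(2*rr,4),"rect",np.round(b[0],4),np.round(b[1],4),round(b[2],1),"mean",p.mean(0).round(4),"zmed",round(float(np.median(z[m])),4))
circ("knob",265,239,16,.172,.196)
circ("lid",265,241,40,.145,.165)
circ("timer",326,242,35,.07,.079)
circ("timer+btn",326,242,35,.08,.09)
circ("sepcup",290,208,16,.038,.055)
circ("sepflange",290,208,30,.014,.026)
circ("ram",260,307,22,.038,.055)
circ("cap",318,300,16,.085,.105)
circ("pan",158,275,34,.029,.04)
circ("tray",423,285,60,.012,.025)
circ("jug",404,178,22,.09,.11)
print(np.linalg.norm(w[170:190,370:385,2]))
cv2.imwrite("pics/crop0.png",cv2.resize(f[160:340,215:385],None,fx=3.3,fy=3.3,interpolation=cv2.INTER_CUBIC))
```

```text
knob 265 239 [0.5663 0.0409 0.189 ]
lid 252 250 [0.548  0.0684 0.1557]
btn 326 240 [ 0.5753 -0.082   0.0875]
timertop 312 240 [ 0.5758 -0.0527  0.0806]
sep 290 208 [ 0.6556 -0.0051  0.0241]
flange 305 208 [ 0.6566 -0.0399  0.0189]
ram in 260 307 [0.4295 0.0626 0.0036]
cap 318 300 [ 0.4506 -0.0637  0.096 ]
pan 158 275 [0.4996 0.2918 0.0336]
tray 423 285 [ 0.4822 -0.308   0.0033]
table 220 340 [0.3551 0.1527 0.    ]
mat 260 200 [6.791e-01 6.670e-02 6.000e-04]
jug 404 178 [ 0.7318 -0.2745  0.0057]
knob 200 circ 0.5678 0.0439 0.0298 rect [0.5674 0.0438] [0.0284 0.0284] 1.0 mean [0.5673 0.0432] zmed 0.1895
lid 1504 circ 0.5648 0.0443 0.1019 rect [0.5685 0.0432] [0.0892 0.0899] 45.9 mean [0.5667 0.0428] zmed 0.1575
timer 444 circ 0.5773 -0.08 0.1098 rect [ 0.5764 -0.0806] [0.0543 0.0998] 6.4 mean [ 0.5751 -0.0793] zmed 0.0781
timer+btn 439 circ 0.575 -0.0817 0.106 rect [ 0.5762 -0.0802] [0.0513 0.0973] 6.3 mean [ 0.5759 -0.0807] zmed 0.081
sepcup 115 circ 0.6557 -0.0023 0.0518 rect [ 0.6552 -0.0029] [0.0498 0.0502] 46.7 mean [ 0.6561 -0.0026] zmed 0.0467
sepflange 748 circ 0.6527 0.0066 0.0994 rect [ 0.6563 -0.0013] [0.0836 0.0812] 67.7 mean [ 0.6539 -0.0011] zmed 0.0216
ram 179 circ 0.4343 0.0623 0.0656 rect [0.4343 0.0628] [0.0644 0.0638] 0.1 mean [0.4342 0.0629] zmed 0.0445
cap 297 circ 0.4483 -0.0646 0.0402 rect [ 0.4479 -0.0644] [0.039  0.0378] 45.3 mean [ 0.4483 -0.0642] zmed 0.0946
pan 2370 circ 0.5025 0.2933 0.1289 rect [0.5024 0.2932] [0.1263 0.1272] 22.7 mean [0.5023 0.2933] zmed 0.0317
tray 844 circ 0.4849 -0.3045 0.2839 rect [ 0.4854 -0.3047] [0.2201 0.1818] 1.0 mean [ 0.4811 -0.311 ] zmed 0.0173
jug 291 circ 0.7144 -0.2515 0.0781 rect [ 0.7135 -0.2518] [0.0742 0.0744] 85.6 mean [ 0.7131 -0.2528] zmed 0.0986
0.7353998781627717
```

View pics/crop0.png

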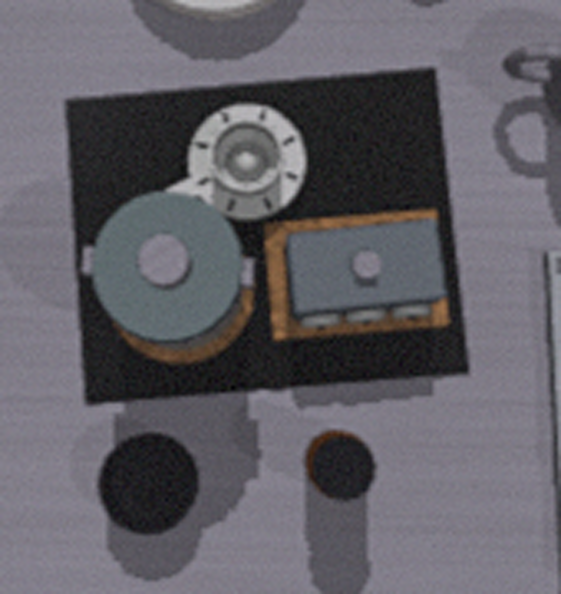

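The crop confirms the white separator at crop px (247,162), with its tab pointing to the lower left beside the canister. The timer and its coaster are both yawed about 6°. I'll take the timer first and the canister second, and reverse that on the way back, so the gripper body never has to pass beside the tall canister. First I align the tool with the timer.

```bash
cat >> h.py <<'E'
def go(x,y,z,yaw=None):
    """turn (tool z, deg) then shift (tool axes, mm) from the current pose to a TCP target; yaw = tool x"""
    s=sense(); R=np.array(s["ee_rot"]); p=np.array(s["tcp_pos"]); a=np.degrees(np.arctan2(R[1,0],R[0,0])); az=0
    if yaw is not None: az=(a-yaw+180)%360-180
    r=np.radians(az); Rz=np.array([[np.cos(r),-np.sin(r),0],[np.sin(r),np.cos(r),0],[0,0,1]])
    print("t",round(s["time_s"],1),"p",p.round(4),"yaw",round(a,2),"tilt",np.round(R[:2,2],4),"w",round(s["gripper_width"]*87,1),"gf",np.round(s["gripper_force"],1),"| az",round(az,2),"d",((R@Rz).T@(np.array([x,y,z])-p)*1000).round(1))
E
python3 -c "
from h import *
go(.576,-.0805,.236,-83.6)"
```

```text
t 0.1 p [0.2459 0.574  0.2355] yaw -23.2 tilt [-0.0007 -0.0019] w 87.2 gf 0.0 | az 60.4 d [ 6.872e+02 -2.551e+02  5.000e-01]
```

play_rows([
  {"az": 7.5},
  {"az": 7.5},
  {"az": 7.5},
  {"az": 7.5},
  {"az": 7.5},
  {"az": 7.5},
  {"az": 7.5},
  {"az": 7.5,"claw": 87},
  {"az": 0.4},
])

```text
invalid input at $.steps[0]: expected keys ax, ay, az, dx, dy, dz, claw
```

```bash
python3 -c "
from h import *
go(.576,-.0805,.236,-83.6);print(sense()['joints'])"
```

```text
t 0.1 p [0.2459 0.574  0.2355] yaw -23.2 tilt [-0.0007 -0.0019] w 87.2 gf 0.0 | az 60.4 d [ 6.872e+02 -2.551e+02  5.000e-01]
[ 8.16235790e+01  2.20891179e+01  3.87692346e-01 -2.44890540e-02
 -6.84106496e+01 -1.48178275e+01]
```

play_rows([
  {"ax": 0,"ay": 0,"az": 7.5,"dx": 0,"dy": 0,"dz": 0,"claw": 87},
  {"ax": 0,"ay": 0,"az": 7.5,"dx": 0,"dy": 0,"dz": 0,"claw": 87},
  {"ax": 0,"ay": 0,"az": 7.5,"dx": 0,"dy": 0,"dz": 0,"claw": 87},
  {"ax": 0,"ay": 0,"az": 7.5,"dx": 0,"dy": 0,"dz": 0,"claw": 87},
  {"ax": 0,"ay": 0,"az": 7.5,"dx": 0,"dy": 0,"dz": 0,"claw": 87},
  {"ax": 0,"ay": 0,"az": 7.5,"dx": 0,"dy": 0,"dz": 0,"claw": 87},
  {"ax": 0,"ay": 0,"az": 7.5,"dx": 0,"dy": 0,"dz": 0,"claw": 87},
  {"ax": 0,"ay": 0,"az": 7.5,"dx": 0,"dy": 0,"dz": 0,"claw": 87},
  {"ax": 0,"ay": 0,"az": 0.4,"dx": 0,"dy": 0,"dz": 0,"claw": 87},
  {"ax": 0,"ay": 0,"az": 0,"dx": 40,"dy": -15,"dz": 0,"claw": 87},
  {"ax": 0,"ay": 0,"az": 0,"dx": 40,"dy": -15,"dz": 0,"claw": 87},
  {"ax": 0,"ay": 0,"az": 0,"dx": 40,"dy": -15,"dz": 0,"claw": 87},
  {"ax": 0,"ay": 0,"az": 0,"dx": 40,"dy": -15,"dz": 0,"claw": 87},
  {"ax": 0,"ay": 0,"az": 0,"dx": 40,"dy": -15,"dz": 0,"claw": 87},
  {"ax": 0,"ay": 0,"az": 0,"dx": 40,"dy": -15,"dz": 0,"claw": 87},
  {"ax": 0,"ay": 0,"az": 0,"dx": 40,"dy": -15,"dz": 0,"claw": 87},
  {"ax": 0,"ay": 0,"az": 0,"dx": 40,"dy": -15,"dz": 0,"claw": 87},
  {"ax": 0,"ay": 0,"az": 0,"dx": 40,"dy": -15,"dz": 0,"claw": 87},
  {"ax": 0,"ay": 0,"az": 0,"dx": 40,"dy": -15,"dz": 0,"claw": 87},
  {"ax": 0,"ay": 0,"az": 0,"dx": 40,"dy": -15,"dz": 0,"claw": 87},
])

```text
time_s: 2.1
tcp_pos: [0.4595, 0.154, 0.2366]
ee_rot: [[0.115, -0.993, 0.0], [-0.993, -0.115, 0.0], [-0.0, -0.0, -1.0]]
wrist_force: [1.2, 0.7, -0.2]
gripper_width: 0.995
gripper_force: 0.0
```

play_rows([
  {"ax": 0,"ay": 0,"az": 0,"dx": 40,"dy": -15,"dz": 0,"claw": 87},
  {"ax": 0,"ay": 0,"az": 0,"dx": 40,"dy": -15,"dz": 0,"claw": 87},
  {"ax": 0,"ay": 0,"az": 0,"dx": 40,"dy": -15,"dz": 0,"claw": 87},
  {"ax": 0,"ay": 0,"az": 0,"dx": 40,"dy": -15,"dz": 0,"claw": 87},
  {"ax": 0,"ay": 0,"az": 0,"dx": 40,"dy": -15,"dz": 0,"claw": 87},
  {"ax": 0,"ay": 0,"az": 0,"dx": 40,"dy": -15,"dz": 0,"claw": 87},
  {"ax": 0,"ay": 0,"az": 0,"dx": 7,"dy": 0,"dz": 0,"claw": 87},
  {"ax": 0,"ay": 0,"az": 0,"dx": 0,"dy": 0,"dz": 0,"claw": 87},
  {"ax": 0,"ay": 0,"az": 0,"dx": 0,"dy": 0,"dz": 0,"claw": 87},
])

```text
time_s: 3.0
tcp_pos: [0.5756, -0.0792, 0.2363]
ee_rot: [[0.113, -0.994, -0.001], [-0.994, -0.113, 0.0], [-0.0, 0.001, -1.0]]
wrist_force: [0.1, 0.4, -0.0]
gripper_width: 0.999
gripper_force: 0.0
```

```bash
python3 -c "
from h import *
c=capture('wrist');np.savez('wr1.npz',**c);cv2.imwrite('pics/wr1.png',c['frame']);go(.576,-.0805,.064,-83.6);print(sense()['joints'].round(1) if hasattr(sense()['joints'],'round') else sense()['joints'])
w=pts(c);z=w[...,2];m=(z>.071)&(z<.0795)&(abs(w[...,1]+.08)<.07)&(abs(w[...,0]-.576)<.05);b=cv2.minAreaRect(w[m][:,:2].astype(np.float32));print(m.sum(),b)"
```

```text
t 3.0 p [ 0.5757 -0.0788  0.2366] yaw -83.48 tilt [-0.0003  0.0003] w 87.2 gf 0.0 | az 0.12 d [  1.8  -0.2 172.6]
[  8.2  17.8  -5.9  -0.  -66.3  -1.6]
399 ((0.5750342011451721, -0.08106967806816101), (0.054159682244062424, 0.09868472814559937), 6.426263332366943)
```

play_rows([
  {"ax": 0,"ay": 0,"az": 0,"dx": 2,"dy": 0.5,"dz": 35,"claw": 87},
  {"ax": 0,"ay": 0,"az": 0,"dx": 0,"dy": 0,"dz": 40,"claw": 87},
  {"ax": 0,"ay": 0,"az": 0,"dx": 0,"dy": 0,"dz": 30,"claw": 87},
  {"ax": 0,"ay": 0,"az": 0,"dx": 0,"dy": 0,"dz": 25,"claw": 87},
  {"ax": 0,"ay": 0,"az": 0,"dx": 0,"dy": 0,"dz": 20,"claw": 87},
  {"ax": 0,"ay": 0,"az": 0,"dx": 0,"dy": 0,"dz": 15,"claw": 87},
  {"ax": 0,"ay": 0,"az": 0,"dx": 0,"dy": 0,"dz": 6,"claw": 87},
  {"ax": 0,"ay": 0,"az": 0,"dx": 0,"dy": 0,"dz": 0,"claw": 45},
  {"ax": 0,"ay": 0,"az": 0,"dx": 0,"dy": 0,"dz": 0,"claw": 45},
  {"ax": 0,"ay": 0,"az": 0,"dx": 0,"dy": 0,"dz": 0,"claw": 45},
  {"ax": 0,"ay": 0,"az": 0,"dx": 0,"dy": 0,"dz": 0,"claw": 45},
  {"ax": 0,"ay": 0,"az": 0,"dx": 0,"dy": 0,"dz": 0,"claw": 45},
  {"ax": 0,"ay": 0,"az": 0,"dx": 0,"dy": 0,"dz": 0,"claw": 45},
])

```text
time_s: 4.35
tcp_pos: [0.5757, -0.0819, 0.0661]
ee_rot: [[0.112, -0.994, -0.0], [-0.994, -0.112, -0.0], [0.0, 0.0, -1.0]]
wrist_force: [-1.8, 0.2, 3.8]
gripper_width: 0.621
gripper_force: 30.0
```

```bash
python3 -c "
from h import *
go(.435,-.305,.13)"
```

```text
t 4.3 p [ 0.5757 -0.0819  0.0661] yaw -83.6 tilt [-0.0002 -0.    ] w 54.0 gf 30.0 | az 0 d [206.  164.7 -63.9]
```

play_rows([
  {"ax": 0,"ay": 0,"az": 0,"dx": 0,"dy": 0,"dz": -10,"claw": 45},
  {"ax": 0,"ay": 0,"az": 0,"dx": 0,"dy": 0,"dz": -25,"claw": 45},
  {"ax": 0,"ay": 0,"az": 0,"dx": 0,"dy": 0,"dz": -25,"claw": 45},
  {"ax": 0,"ay": 0,"az": 0,"dx": 20,"dy": 17,"dz": 0,"claw": 45},
  {"ax": 0,"ay": 0,"az": 0,"dx": 30,"dy": 25,"dz": 0,"claw": 45},
  {"ax": 0,"ay": 0,"az": 0,"dx": 30,"dy": 25,"dz": 0,"claw": 45},
  {"ax": 0,"ay": 0,"az": 0,"dx": 30,"dy": 25,"dz": 0,"claw": 45},
  {"ax": 0,"ay": 0,"az": 0,"dx": 30,"dy": 25,"dz": 0,"claw": 45},
  {"ax": 0,"ay": 0,"az": 0,"dx": 30,"dy": 25,"dz": 0,"claw": 45},
  {"ax": 0,"ay": 0,"az": 0,"dx": 25,"dy": 21,"dz": 0,"claw": 45},
  {"ax": 0,"ay": 0,"az": 0,"dx": 10,"dy": 10,"dz": 0,"claw": 45},
  {"ax": 0,"ay": 0,"az": 0,"dx": 0,"dy": 0,"dz": 20,"claw": 45},
  {"ax": 0,"ay": 0,"az": 0,"dx": 0,"dy": 0,"dz": 20,"claw": 45},
  {"ax": 0,"ay": 0,"az": 0,"dx": 0,"dy": 0,"dz": 12,"claw": 45},
  {"ax": 0,"ay": 0,"az": 0,"dx": 0,"dy": 0,"dz": 4,"claw": 45},
  {"ax": 0,"ay": 0,"az": 0,"dx": 0,"dy": 0,"dz": 2,"claw": 45},
  {"ax": 0,"ay": 0,"az": 0,"dx": 0,"dy": 0,"dz": 1,"claw": 45},
  {"ax": 0,"ay": 0,"az": 0,"dx": 0,"dy": 0,"dz": 0,"claw": 45},
])

```text
time_s: 6.15
tcp_pos: [0.4274, -0.3049, 0.0671]
ee_rot: [[0.112, -0.994, 0.001], [-0.994, -0.112, -0.0], [0.001, -0.001, -1.0]]
wrist_force: [0.4, -0.0, -2.1]
gripper_width: 0.617
gripper_force: 30.0
```

play_rows([
  {"ax": 0,"ay": 0,"az": 0,"dx": 0,"dy": 0,"dz": 1,"claw": 45},
  {"ax": 0,"ay": 0,"az": 0,"dx": 0,"dy": 0,"dz": 1,"claw": 45},
  {"ax": 0,"ay": 0,"az": 0,"dx": 0,"dy": 0,"dz": 0,"claw": 45},
])

```text
time_s: 6.45
tcp_pos: [0.4268, -0.3048, 0.0646]
ee_rot: [[0.112, -0.994, 0.0], [-0.994, -0.112, -0.0], [0.0, -0.0, -1.0]]
wrist_force: [0.0, -0.2, -2.6]
gripper_width: 0.617
gripper_force: 30.0
```

play_rows([
  {"ax": 0,"ay": 0,"az": 0,"dx": 0,"dy": 0,"dz": 0.7,"claw": 45},
  {"ax": 0,"ay": 0,"az": 0,"dx": 0,"dy": 0,"dz": 0.7,"claw": 45},
  {"ax": 0,"ay": 0,"az": 0,"dx": 0,"dy": 0,"dz": 0,"claw": 45},
])

```text
time_s: 6.75
tcp_pos: [0.4268, -0.3048, 0.0631]
ee_rot: [[0.112, -0.994, -0.0], [-0.994, -0.112, 0.0], [-0.0, 0.0, -1.0]]
wrist_force: [0.4, -0.6, -2.4]
gripper_width: 0.614
gripper_force: 30.0
```

play_rows([
  {"ax": 0,"ay": 0,"az": 0,"dx": 0,"dy": 0,"dz": 0.6,"claw": 45},
  {"ax": 0,"ay": 0,"az": 0,"dx": 0,"dy": 0,"dz": 0.6,"claw": 45},
  {"ax": 0,"ay": 0,"az": 0,"dx": 0,"dy": 0,"dz": 0,"claw": 45},
])

```text
time_s: 7.05
tcp_pos: [0.4269, -0.3049, 0.0621]
ee_rot: [[0.112, -0.994, 0.0], [-0.994, -0.112, -0.0], [0.0, 0.0, -1.0]]
wrist_force: [-0.7, 1.0, -0.6]
gripper_width: 0.619
gripper_force: 30.0
```

```bash
python3 -c "
from h import *
c=capture('top');w=pts(c);m=c['range_z']
z=w[...,2]
k=(abs(w[...,1]+.305)<.055)&(abs(w[...,0]-.427)<.03)&(z<.09);h=z[k];print(k.sum(),np.percentile(h,[10,50,90]) if k.any() else 0)
k=(abs(w[...,1]+.305)<.08)&(abs(w[...,0]-.53)<.03);print(np.percentile(z[k],[10,50,90]))
c=capture('scene');cv2.imwrite('pics/s1.png',cv2.resize(c['frame'][60:180,170:340],None,fx=3.5,fy=3.5))
go(.427,-.305,.06)"
```

```text
0 0
[0.00201333 0.00468764 0.16089836]
t 7.2 p [ 0.4269 -0.3048  0.0621] yaw -83.58 tilt [ 0.     -0.0001] w 54.0 gf 30.0 | az 0 d [ 0.2 -0.1  2.1]
```

View pics/s1.png

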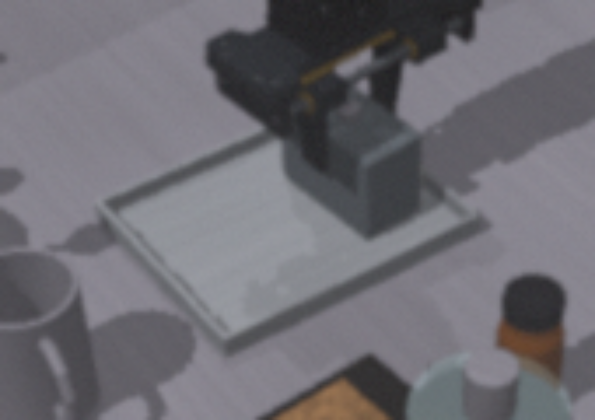

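The crop shows the timer at (350,170) standing upright in the tray. The wrist force dropped on contact, so I release it and move to the canister.

play_rows([
  {"ax": 0,"ay": 0,"az": 0,"dx": 0,"dy": 0,"dz": 0,"claw": 74},
  {"ax": 0,"ay": 0,"az": 0,"dx": 0,"dy": 0,"dz": 0,"claw": 74},
  {"ax": 0,"ay": 0,"az": 0,"dx": 0,"dy": 0,"dz": 0,"claw": 74},
  {"ax": 0,"ay": 0,"az": 0,"dx": 0,"dy": 0,"dz": -20,"claw": 74},
  {"ax": 0,"ay": 0,"az": 0,"dx": 0,"dy": 0,"dz": -40,"claw": 74},
  {"ax": 0,"ay": 0,"az": 0,"dx": 0,"dy": 0,"dz": -45,"claw": 74},
  {"ax": 0,"ay": 0,"az": 0,"dx": 0,"dy": 0,"dz": -45,"claw": 74},
  {"ax": 0,"ay": 0,"az": 0,"dx": 0,"dy": 0,"dz": -28,"claw": 74},
  {"ax": 0,"ay": 0,"az": 0,"dx": -33,"dy": -18,"dz": 0,"claw": 74},
  {"ax": 0,"ay": 0,"az": 0,"dx": -33,"dy": -18,"dz": 0,"claw": 74},
  {"ax": 0,"ay": 0,"az": 0,"dx": -33,"dy": -18,"dz": 0,"claw": 74},
  {"ax": 0,"ay": 0,"az": 0,"dx": -33,"dy": -18,"dz": 0,"claw": 74},
  {"ax": 0,"ay": 0,"az": 0,"dx": -33,"dy": -18,"dz": 0,"claw": 74},
  {"ax": 0,"ay": 0,"az": 0,"dx": -33,"dy": -18,"dz": 0,"claw": 74},
  {"ax": 0,"ay": 0,"az": 0,"dx": -33,"dy": -18,"dz": 0,"claw": 74},
  {"ax": 0,"ay": 0,"az": 0,"dx": -33,"dy": -18,"dz": 0,"claw": 74},
  {"ax": 0,"ay": 0,"az": 0,"dx": -33,"dy": -18,"dz": 0,"claw": 74},
  {"ax": 0,"ay": 0,"az": 0,"dx": -30,"dy": -16,"dz": 0,"claw": 74},
  {"ax": 0,"ay": 0,"az": 0,"dx": 0,"dy": 0,"dz": 0,"claw": 74},
  {"ax": 0,"ay": 0,"az": 0,"dx": 0,"dy": 0,"dz": 0,"claw": 74},
])

```text
time_s: 9.15
tcp_pos: [0.5672, 0.0405, 0.2396]
ee_rot: [[0.113, -0.994, -0.001], [-0.994, -0.113, -0.0], [0.0, 0.001, -1.0]]
wrist_force: [-0.1, -0.7, -0.8]
gripper_width: 0.851
gripper_force: 0.0
```

```bash
python3 -c "
from h import *
c=capture('wrist');w=pts(c);z=w[...,2]
m=(z>.175)&(z<.2)&(abs(w[...,1]-.044)<.03)&(abs(w[...,0]-.567)<.03);p=w[m][:,:2].astype(np.float32);print('knob',m.sum(),cv2.minEnclosingCircle(p) if m.any() else '',np.median(z[m]))
c=capture('top');w=pts(c);z=w[...,2];m=(z>.068)&(z<.0785)&(abs(w[...,1]+.305)<.065)&(abs(w[...,0]-.427)<.05);print('timer',m.sum(),cv2.minAreaRect(w[m][:,:2].astype(np.float32)),np.median(z[m]))
go(.5675,.0437,.175)"
```

```text
knob 1360 ((0.5671810507774353, 0.043396759778261185), 0.015012103132903576) 0.19057679125303897
timer 1187 ((0.4284023642539978, -0.30319297313690186), (0.05404593050479889, 0.10085039585828781), 6.601224899291992) 0.07543522544907078
t 9.2 p [0.5669 0.0393 0.2399] yaw -83.63 tilt [-0.0003 -0.0001] w 74.0 gf 0.0 | az 0 d [-4.3 -1.1 64.9]
```

play_rows([
  {"ax": 0,"ay": 0,"az": 0,"dx": -4,"dy": -0.5,"dz": 20,"claw": 74},
  {"ax": 0,"ay": 0,"az": 0,"dx": 0,"dy": 0,"dz": 20,"claw": 74},
  {"ax": 0,"ay": 0,"az": 0,"dx": 0,"dy": 0,"dz": 15,"claw": 74},
  {"ax": 0,"ay": 0,"az": 0,"dx": 0,"dy": 0,"dz": 8,"claw": 74},
  {"ax": 0,"ay": 0,"az": 0,"dx": 0,"dy": 0,"dz": 0,"claw": 20},
  {"ax": 0,"ay": 0,"az": 0,"dx": 0,"dy": 0,"dz": 0,"claw": 20},
  {"ax": 0,"ay": 0,"az": 0,"dx": 0,"dy": 0,"dz": 0,"claw": 20},
  {"ax": 0,"ay": 0,"az": 0,"dx": 0,"dy": 0,"dz": 0,"claw": 20},
  {"ax": 0,"ay": 0,"az": 0,"dx": 0,"dy": 0,"dz": 0,"claw": 20},
  {"ax": 0,"ay": 0,"az": 0,"dx": 0,"dy": 0,"dz": 0,"claw": 20},
  {"ax": 0,"ay": 0,"az": 0,"dx": 0,"dy": 0,"dz": 0,"claw": 20},
  {"ax": 0,"ay": 0,"az": 0,"dx": 0,"dy": 0,"dz": 0,"claw": 20},
])

```text
time_s: 10.45
tcp_pos: [0.567, 0.044, 0.1771]
ee_rot: [[0.112, -0.994, -0.001], [-0.994, -0.112, -0.0], [0.0, 0.001, -1.0]]
wrist_force: [-1.8, -0.4, 1.9]
gripper_width: 0.337
gripper_force: 30.0
```

```bash
python3 -c "
from h import *
go(.541,-.304,.276)"
```

```text
t 10.4 p [0.567  0.044  0.1771] yaw -83.59 tilt [-0.0006 -0.0002] w 29.3 gf 30.0 | az 0 d [342.9  64.8 -98.8]
```

play_rows([
  {"ax": 0,"ay": 0,"az": 0,"dx": 0,"dy": 0,"dz": -5,"claw": 20},
  {"ax": 0,"ay": 0,"az": 0,"dx": 0,"dy": 0,"dz": -15,"claw": 20},
  {"ax": 0,"ay": 0,"az": 0,"dx": 0,"dy": 0,"dz": -25,"claw": 20},
  {"ax": 0,"ay": 0,"az": 0,"dx": 0,"dy": 0,"dz": -30,"claw": 20},
  {"ax": 0,"ay": 0,"az": 0,"dx": 0,"dy": 0,"dz": -20,"claw": 20},
  {"ax": 0,"ay": 0,"az": 0,"dx": 0,"dy": 0,"dz": -5,"claw": 20},
  {"ax": 0,"ay": 0,"az": 0,"dx": 8,"dy": 2,"dz": 0,"claw": 20},
  {"ax": 0,"ay": 0,"az": 0,"dx": 16,"dy": 3,"dz": 0,"claw": 20},
  {"ax": 0,"ay": 0,"az": 0,"dx": 25,"dy": 5,"dz": 0,"claw": 20},
  {"ax": 0,"ay": 0,"az": 0,"dx": 30,"dy": 6,"dz": 0,"claw": 20},
  {"ax": 0,"ay": 0,"az": 0,"dx": 30,"dy": 6,"dz": 0,"claw": 20},
  {"ax": 0,"ay": 0,"az": 0,"dx": 30,"dy": 6,"dz": 0,"claw": 20},
  {"ax": 0,"ay": 0,"az": 0,"dx": 30,"dy": 6,"dz": 0,"claw": 20},
  {"ax": 0,"ay": 0,"az": 0,"dx": 30,"dy": 6,"dz": 0,"claw": 20},
  {"ax": 0,"ay": 0,"az": 0,"dx": 30,"dy": 6,"dz": 0,"claw": 20},
  {"ax": 0,"ay": 0,"az": 0,"dx": 30,"dy": 6,"dz": 0,"claw": 20},
  {"ax": 0,"ay": 0,"az": 0,"dx": 30,"dy": 5,"dz": 0,"claw": 20},
  {"ax": 0,"ay": 0,"az": 0,"dx": 25,"dy": 4,"dz": 0,"claw": 20},
  {"ax": 0,"ay": 0,"az": 0,"dx": 18,"dy": 3,"dz": 0,"claw": 20},
  {"ax": 0,"ay": 0,"az": 0,"dx": 10,"dy": 2,"dz": 0,"claw": 20},
])

```text
time_s: 12.45
tcp_pos: [0.5381, -0.3055, 0.2745]
ee_rot: [[0.109, -0.994, -0.004], [-0.994, -0.109, 0.001], [-0.002, 0.004, -1.0]]
wrist_force: [0.3, -0.4, -6.5]
gripper_width: 0.335
gripper_force: 30.0
```

play_rows([
  {"ax": 0,"ay": 0,"az": 0,"dx": 0,"dy": 0,"dz": 5,"claw": 20},
  {"ax": 0,"ay": 0,"az": 0,"dx": 0,"dy": 0,"dz": 15,"claw": 20},
  {"ax": 0,"ay": 0,"az": 0,"dx": 0,"dy": 0,"dz": 25,"claw": 20},
  {"ax": 0,"ay": 0,"az": 0,"dx": 0,"dy": 0,"dz": 25,"claw": 20},
  {"ax": 0,"ay": 0,"az": 0,"dx": 0,"dy": 0,"dz": 15,"claw": 20},
  {"ax": 0,"ay": 0,"az": 0,"dx": 0,"dy": 0,"dz": 9,"claw": 20},
  {"ax": 0,"ay": 0,"az": 0,"dx": 0,"dy": 0,"dz": 4,"claw": 20},
  {"ax": 0,"ay": 0,"az": 0,"dx": 0,"dy": 0,"dz": 0,"claw": 20},
  {"ax": 0,"ay": 0,"az": 0,"dx": 0,"dy": 0,"dz": 0,"claw": 20},
])

```text
time_s: 13.35
tcp_pos: [0.5405, -0.3033, 0.18]
ee_rot: [[0.112, -0.994, 0.002], [-0.994, -0.112, -0.001], [0.001, -0.002, -1.0]]
wrist_force: [0.4, 0.4, -5.7]
gripper_width: 0.335
gripper_force: 30.0
```

```bash
python3 -c "
from h import *
go(.541,-.304,.174);print(sense()['wrist_force'])"
```

```text
t 13.3 p [ 0.5405 -0.3033  0.18  ] yaw -83.57 tilt [ 0.0018 -0.0008] w 29.2 gf 30.0 | az 0 d [ 0.7 -0.4  6. ]
[ 0.36563625  0.36467536 -5.7229464 ]
```

Weight is 5.7 N hanging; I lower it slowly until the force drops.

play_rows([
  {"ax": 0,"ay": 0,"az": 0,"dx": 0,"dy": 0,"dz": 1.5,"claw": 20},
  {"ax": 0,"ay": 0,"az": 0,"dx": 0,"dy": 0,"dz": 1.5,"claw": 20},
  {"ax": 0,"ay": 0,"az": 0,"dx": 0,"dy": 0,"dz": 1,"claw": 20},
  {"ax": 0,"ay": 0,"az": 0,"dx": 0,"dy": 0,"dz": 0,"claw": 20},
])

```text
time_s: 13.75
tcp_pos: [0.5397, -0.3032, 0.1749]
ee_rot: [[0.111, -0.994, -0.0], [-0.994, -0.111, 0.0], [-0.0, 0.0, -1.0]]
wrist_force: [-0.7, -1.1, -6.5]
gripper_width: 0.338
gripper_force: 30.0
```

play_rows([
  {"ax": 0,"ay": 0,"az": 0,"dx": 0,"dy": 0,"dz": 0.6,"claw": 20},
  {"ax": 0,"ay": 0,"az": 0,"dx": 0,"dy": 0,"dz": 0.6,"claw": 20},
  {"ax": 0,"ay": 0,"az": 0,"dx": 0,"dy": 0,"dz": 0,"claw": 20},
])

```text
time_s: 14.05
tcp_pos: [0.5398, -0.3032, 0.1736]
ee_rot: [[0.112, -0.994, -0.0], [-0.994, -0.112, 0.0], [-0.0, 0.0, -1.0]]
wrist_force: [0.4, 0.3, -5.9]
gripper_width: 0.336
gripper_force: 30.0
```

play_rows([
  {"ax": 0,"ay": 0,"az": 0,"dx": 0,"dy": 0,"dz": 0.6,"claw": 20},
  {"ax": 0,"ay": 0,"az": 0,"dx": 0,"dy": 0,"dz": 0.4,"claw": 20},
  {"ax": 0,"ay": 0,"az": 0,"dx": 0,"dy": 0,"dz": 0,"claw": 20},
])

```text
time_s: 14.35
tcp_pos: [0.5399, -0.3033, 0.1731]
ee_rot: [[0.112, -0.994, 0.0], [-0.994, -0.112, -0.0], [0.0, -0.0, -1.0]]
wrist_force: [-0.5, -0.5, -2.8]
gripper_width: 0.337
gripper_force: 30.0
```

play_rows([
  {"ax": 0,"ay": 0,"az": 0,"dx": 0,"dy": 0,"dz": 0.3,"claw": 20},
  {"ax": 0,"ay": 0,"az": 0,"dx": 0,"dy": 0,"dz": 0,"claw": 70},
  {"ax": 0,"ay": 0,"az": 0,"dx": 0,"dy": 0,"dz": 0,"claw": 70},
  {"ax": 0,"ay": 0,"az": 0,"dx": 0,"dy": 0,"dz": 0,"claw": 70},
  {"ax": 0,"ay": 0,"az": 0,"dx": 0,"dy": 0,"dz": -10,"claw": 70},
  {"ax": 0,"ay": 0,"az": 0,"dx": 0,"dy": 0,"dz": -30,"claw": 70},
  {"ax": 0,"ay": 0,"az": 0,"dx": 0,"dy": 0,"dz": -30,"claw": 70},
  {"ax": 0,"ay": 0,"az": 0,"dx": -40,"dy": 7,"dz": 0,"claw": 87},
  {"ax": 0,"ay": 0,"az": 0,"dx": -40,"dy": 7,"dz": 0,"claw": 87},
  {"ax": 0,"ay": 0,"az": 0,"dx": -40,"dy": 7,"dz": 0,"claw": 87},
  {"ax": 0,"ay": 0,"az": 0,"dx": -40,"dy": 7,"dz": 0,"claw": 87},
  {"ax": 0,"ay": 0,"az": 0,"dx": -40,"dy": 7,"dz": 0,"claw": 87},
  {"ax": 0,"ay": 0,"az": 0,"dx": -40,"dy": 7,"dz": 0,"claw": 87},
  {"ax": 0,"ay": 0,"az": 0,"dx": -40,"dy": 7,"dz": 0,"claw": 87},
  {"ax": 0,"ay": 0,"az": 0,"dx": -40,"dy": 7,"dz": 0,"claw": 87},
  {"ax": 0,"ay": 0,"az": 0,"dx": -40,"dy": 7,"dz": 0,"claw": 87},
  {"ax": 0,"ay": 0,"az": 0,"dx": -16,"dy": 1,"dz": 0,"claw": 87},
  {"ax": 0,"ay": 0,"az": 0,"dx": 0,"dy": 0,"dz": 0,"claw": 87},
  {"ax": 0,"ay": 0,"az": 0,"dx": 0,"dy": 0,"dz": 0,"claw": 87},
])

```text
time_s: 16.25
tcp_pos: [0.4346, 0.0635, 0.2433]
ee_rot: [[0.113, -0.994, 0.001], [-0.994, -0.113, 0.0], [-0.0, -0.001, -1.0]]
wrist_force: [-0.7, -0.2, 0.2]
gripper_width: 0.997
gripper_force: 0.0
```

```bash
python3 -c "
from h import *
def seg(w,x,y,r,lo,hi):
    z=w[...,2];m=(z>lo)&(z<hi)&(abs(w[...,0]-x)<r)&(abs(w[...,1]-y)<r);p=w[m][:,:2].astype(np.float32)
    if len(p)<5: return 0
    (a,b),q=cv2.minEnclosingCircle(p);t=cv2.minAreaRect(p);return len(p),'circ',round(a,4),round(b,4),round(2*q,4),'rect',np.round(t[0],4),np.round(t[1],4),round(t[2],1),'z',np.median(z[m]).round(4)
c=capture('wrist');w=pts(c);print('ram wrist',seg(w,.434,.063,.045,.036,.06))
c=capture('top');np.savez('top2.npz',**c);cv2.imwrite('pics/top2.png',c['frame']);w=pts(c)
print('timer',seg(w,.428,-.303,.062,.068,.0785));print('lid',seg(w,.54,-.303,.06,.145,.165));print('knob',seg(w,.54,-.303,.03,.17,.195))
print('sep',seg(w,.6555,-.0025,.03,.038,.06));print('jar',seg(w,.448,-.0645,.03,.085,.11))
go(.4343,.0628,.036)"
```

```text
ram wrist (660, 'circ', 0.4325, 0.0624, 0.0659, 'rect', array([0.4328, 0.0623]), array([0.0652, 0.0649]), 17.3, 'z', np.float64(0.0452))
timer (1191, 'circ', 0.429, -0.303, 0.1099, 'rect', array([ 0.4285, -0.3032]), array([0.054 , 0.1009]), 6.1, 'z', np.float64(0.0755))
lid (1551, 'circ', 0.542, -0.3036, 0.104, 'rect', array([ 0.541 , -0.3029]), array([0.0884, 0.0889]), 43.4, 'z', np.float64(0.1535))
knob (245, 'circ', 0.541, -0.3034, 0.0308, 'rect', array([ 0.5411, -0.3033]), array([0.0286, 0.0295]), 11.4, 'z', np.float64(0.1854))
sep (115, 'circ', 0.6556, -0.0025, 0.0517, 'rect', array([ 0.6552, -0.0027]), array([0.05  , 0.0503]), 55.4, 'z', np.float64(0.0472))
jar (298, 'circ', 0.448, -0.0645, 0.0399, 'rect', array([ 0.448 , -0.0644]), array([0.0386, 0.0379]), 45.2, 'z', np.float64(0.0946))
t 16.4 p [0.4346 0.0627 0.2428] yaw -83.64 tilt [0.0006 0.0001] w 87.1 gf 0.0 | az 0 d [-1.000e-01  4.000e-01  2.068e+02]
```

View pics/top2.png

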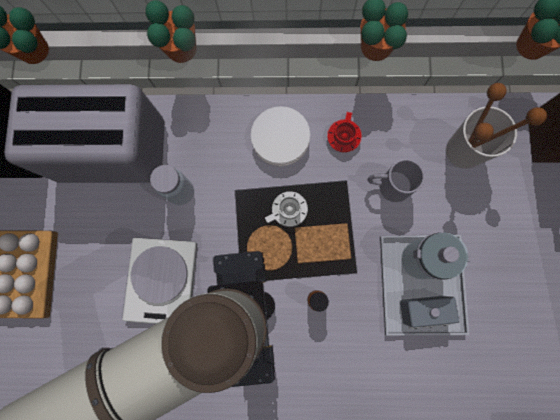

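The view shows both coasters bare, round at (270,248) and oblong at (323,243). The canister (440,256) and timer (430,311) are in the tray, and the separator is untouched at (290,208). Next is the ramekin.

play_rows([
  {"ax": 0,"ay": 0,"az": 0,"dx": 0,"dy": 1,"dz": 40,"claw": 87},
  {"ax": 0,"ay": 0,"az": 0,"dx": 0,"dy": 0,"dz": 40,"claw": 87},
  {"ax": 0,"ay": 0,"az": 0,"dx": 0,"dy": 0,"dz": 40,"claw": 87},
  {"ax": 0,"ay": 0,"az": 0,"dx": 0,"dy": 0,"dz": 40,"claw": 87},
  {"ax": 0,"ay": 0,"az": 0,"dx": 0,"dy": 0,"dz": 25,"claw": 87},
  {"ax": 0,"ay": 0,"az": 0,"dx": 0,"dy": 0,"dz": 15,"claw": 87},
  {"ax": 0,"ay": 0,"az": 0,"dx": 0,"dy": 0,"dz": 8,"claw": 87},
  {"ax": 0,"ay": 0,"az": 0,"dx": 0,"dy": 0,"dz": 2,"claw": 87},
  {"ax": 0,"ay": 0,"az": 0,"dx": 0,"dy": 0,"dz": 0,"claw": 55},
  {"ax": 0,"ay": 0,"az": 0,"dx": 0,"dy": 0,"dz": 0,"claw": 55},
  {"ax": 0,"ay": 0,"az": 0,"dx": 0,"dy": 0,"dz": 0,"claw": 55},
  {"ax": 0,"ay": 0,"az": 0,"dx": 0,"dy": 0,"dz": 0,"claw": 55},
  {"ax": 0,"ay": 0,"az": 0,"dx": 0,"dy": 0,"dz": 0,"claw": 55},
  {"ax": 0,"ay": 0,"az": 0,"dx": 0,"dy": 0,"dz": 0,"claw": 55},
])

```text
time_s: 17.75
tcp_pos: [0.4335, 0.0633, 0.0331]
ee_rot: [[0.112, -0.994, 0.001], [-0.994, -0.112, 0.0], [-0.0, -0.001, -1.0]]
wrist_force: [-1.2, 0.2, 5.5]
gripper_width: 0.746
gripper_force: 30.0
```

```bash
python3 -c "
from h import *
go(.5025,.2932,.11)
c=dict(np.load('top2.npz'));hsv=cv2.cvtColor(c['frame'],cv2.COLOR_BGR2HSV);m=cv2.inRange(hsv,(5,80,60),(25,255,255));m[:215]=0;m[290:]=0;m[:,:240]=0;m[:,360:]=0
cs,_=cv2.findContours(m,cv2.RETR_EXTERNAL,cv2.CHAIN_APPROX_NONE)
for k in cs:
    if cv2.contourArea(k)<300: continue
    p=np.array([ray(c,u,v,.006)[:2] for u,v in k[:,0]],np.float32);print(cv2.minEnclosingCircle(p),cv2.minAreaRect(p))
"
```

```text
t 17.8 p [0.4335 0.0633 0.0331] yaw -83.57 tilt [0.0006 0.0001] w 64.9 gf 30.0 | az 0 d [-220.7  -94.4  -76.8]
((0.5666549801826477, 0.043289970606565475), 0.05358251556754112) ((0.5703861713409424, 0.040244899690151215), (0.10593666881322861, 0.09527774155139923), 45.86451721191406)
((0.5765734314918518, -0.08000797778367996), 0.07344474643468857) ((0.577201247215271, -0.08036288619041443), (0.08513567596673965, 0.12527500092983246), 5.287717342376709)
```

play_rows([
  {"ax": 0,"ay": 0,"az": 0,"dx": 0,"dy": 0,"dz": -10,"claw": 55},
  {"ax": 0,"ay": 0,"az": 0,"dx": 0,"dy": 0,"dz": -30,"claw": 55},
  {"ax": 0,"ay": 0,"az": 0,"dx": 0,"dy": 0,"dz": -37,"claw": 55},
  {"ax": 0,"ay": 0,"az": 0,"dx": -20,"dy": -8,"dz": 0,"claw": 55},
  {"ax": 0,"ay": 0,"az": 0,"dx": -35,"dy": -15,"dz": 0,"claw": 55},
  {"ax": 0,"ay": 0,"az": 0,"dx": -35,"dy": -15,"dz": 0,"claw": 55},
  {"ax": 0,"ay": 0,"az": 0,"dx": -35,"dy": -15,"dz": 0,"claw": 55},
  {"ax": 0,"ay": 0,"az": 0,"dx": -35,"dy": -15,"dz": 0,"claw": 55},
  {"ax": 0,"ay": 0,"az": 0,"dx": -35,"dy": -15,"dz": 0,"claw": 55},
  {"ax": 0,"ay": 0,"az": 0,"dx": -20,"dy": -8,"dz": 0,"claw": 55},
  {"ax": 0,"ay": 0,"az": 0,"dx": -6,"dy": -3,"dz": 0,"claw": 55},
  {"ax": 0,"ay": 0,"az": 0,"dx": 0,"dy": 0,"dz": 15,"claw": 55},
  {"ax": 0,"ay": 0,"az": 0,"dx": 0,"dy": 0,"dz": 15,"claw": 55},
  {"ax": 0,"ay": 0,"az": 0,"dx": 0,"dy": 0,"dz": 8,"claw": 55},
  {"ax": 0,"ay": 0,"az": 0,"dx": 0,"dy": 0,"dz": 4,"claw": 55},
  {"ax": 0,"ay": 0,"az": 0,"dx": 0,"dy": 0,"dz": 1,"claw": 55},
  {"ax": 0,"ay": 0,"az": 0,"dx": 0,"dy": 0,"dz": 0,"claw": 55},
])

```text
time_s: 19.45
tcp_pos: [0.5024, 0.2932, 0.0669]
ee_rot: [[0.111, -0.994, 0.001], [-0.994, -0.111, 0.0], [-0.0, -0.001, -1.0]]
wrist_force: [0.4, 0.6, -0.9]
gripper_width: 0.747
gripper_force: 30.0
```

play_rows([
  {"ax": 0,"ay": 0,"az": 0,"dx": 0,"dy": 0,"dz": 0.6,"claw": 55},
  {"ax": 0,"ay": 0,"az": 0,"dx": 0,"dy": 0,"dz": 0.4,"claw": 55},
  {"ax": 0,"ay": 0,"az": 0,"dx": 0,"dy": 0,"dz": 0,"claw": 55},
])

```text
time_s: 19.75
tcp_pos: [0.5022, 0.2934, 0.0657]
ee_rot: [[0.112, -0.994, 0.0], [-0.994, -0.112, 0.0], [-0.0, -0.0, -1.0]]
wrist_force: [0.5, 0.6, -1.2]
gripper_width: 0.746
gripper_force: 30.0
```

play_rows([
  {"ax": 0,"ay": 0,"az": 0,"dx": 0,"dy": 0,"dz": 0.5,"claw": 55},
  {"ax": 0,"ay": 0,"az": 0,"dx": 0,"dy": 0,"dz": 0.5,"claw": 55},
  {"ax": 0,"ay": 0,"az": 0,"dx": 0,"dy": 0,"dz": 0,"claw": 55},
])

```text
time_s: 20.05
tcp_pos: [0.5022, 0.2934, 0.0652]
ee_rot: [[0.112, -0.994, 0.0], [-0.994, -0.112, 0.0], [-0.0, -0.0, -1.0]]
wrist_force: [-1.9, -0.8, 4.9]
gripper_width: 0.75
gripper_force: 30.0
```

play_rows([
  {"ax": 0,"ay": 0,"az": 0,"dx": 0,"dy": 0,"dz": 0,"claw": 87},
  {"ax": 0,"ay": 0,"az": 0,"dx": 0,"dy": 0,"dz": 0,"claw": 87},
  {"ax": 0,"ay": 0,"az": 0,"dx": 0,"dy": 0,"dz": 0,"claw": 87},
  {"ax": 0,"ay": 0,"az": 0,"dx": 0,"dy": 0,"dz": -15,"claw": 87},
  {"ax": 0,"ay": 0,"az": 0,"dx": 0,"dy": 0,"dz": -40,"claw": 87},
  {"ax": 0,"ay": 0,"az": 0,"dx": 0,"dy": 0,"dz": -45,"claw": 87},
  {"ax": 0,"ay": 0,"az": 0,"dx": 0,"dy": 0,"dz": -40,"claw": 87},
  {"ax": 0,"ay": 0,"az": 0,"dx": 40,"dy": -15,"dz": 0,"claw": 87},
  {"ax": 0,"ay": 0,"az": 0,"dx": 40,"dy": -15,"dz": 0,"claw": 87},
  {"ax": 0,"ay": 0,"az": 0,"dx": 40,"dy": -15,"dz": 0,"claw": 87},
  {"ax": 0,"ay": 0,"az": 0,"dx": 40,"dy": -15,"dz": 0,"claw": 87},
  {"ax": 0,"ay": 0,"az": 0,"dx": 40,"dy": -15,"dz": 0,"claw": 87},
  {"ax": 0,"ay": 0,"az": 0,"dx": 40,"dy": -15,"dz": 0,"claw": 87},
  {"ax": 0,"ay": 0,"az": 0,"dx": 40,"dy": -15,"dz": 0,"claw": 87},
  {"ax": 0,"ay": 0,"az": 0,"dx": 31,"dy": -14,"dz": 0,"claw": 87},
  {"ax": 0,"ay": 0,"az": 0,"dx": 0,"dy": 0,"dz": 0,"claw": 87},
  {"ax": 0,"ay": 0,"az": 0,"dx": 0,"dy": 0,"dz": 0,"claw": 87},
])

```text
time_s: 21.75
tcp_pos: [0.6549, -0.0032, 0.2035]
ee_rot: [[0.11, -0.994, -0.001], [-0.994, -0.11, 0.0], [-0.0, 0.001, -1.0]]
wrist_force: [-0.3, 1.2, 0.3]
gripper_width: 1.001
gripper_force: 0.0
```

```bash
cat >> h.py <<'E'
def seg(w,x,y,r,lo,hi):
    z=w[...,2];m=(z>lo)&(z<hi)&(abs(w[...,0]-x)<r)&(abs(w[...,1]-y)<r);p=w[m][:,:2].astype(np.float32)
    if len(p)<5: return 0
    (a,b),q=cv2.minEnclosingCircle(p);t=cv2.minAreaRect(p);return len(p),'circ',round(a,4),round(b,4),round(2*q,4),'rect',np.round(t[0],4),np.round(t[1],4),round(t[2],1),'z',np.median(z[m]).round(4)
E
python3 -c "
from h import *
w=pts(capture('wrist'));print('sep wrist',seg(w,.655,-.0025,.035,.038,.06));print('fl',seg(w,.655,-.0025,.045,.017,.026))
w=pts(capture('top'));print('ram',seg(w,.5025,.293,.05,.068,.09));print('pan',seg(w,.5025,.293,.075,.029,.04))
go(.6554,-.0026,.040)"
```

```text
sep wrist (560, 'circ', 0.6546, -0.0026, 0.052, 'rect', array([ 0.6545, -0.0026]), array([0.05  , 0.0513]), 5.2, 'z', np.float64(0.0482))
fl (2701, 'circ', 0.6507, 0.0026, 0.0944, 'rect', array([ 0.6543, -0.0023]), array([0.0817, 0.0813]), 78.4, 'z', np.float64(0.0229))
ram 0
pan 0
t 21.9 p [ 0.6546 -0.0018  0.2042] yaw -83.56 tilt [-0.0006  0.0001] w 86.9 gf 0.0 | az 0 d [  0.9  -0.8 164.2]
```

play_rows([
  {"ax": 0,"ay": 0,"az": 0,"dx": 1,"dy": 0,"dz": 40,"claw": 87},
  {"ax": 0,"ay": 0,"az": 0,"dx": 0,"dy": 0,"dz": 40,"claw": 87},
  {"ax": 0,"ay": 0,"az": 0,"dx": 0,"dy": 0,"dz": 40,"claw": 87},
  {"ax": 0,"ay": 0,"az": 0,"dx": 0,"dy": 0,"dz": 25,"claw": 87},
  {"ax": 0,"ay": 0,"az": 0,"dx": 0,"dy": 0,"dz": 13,"claw": 80},
  {"ax": 0,"ay": 0,"az": 0,"dx": 0,"dy": 0,"dz": 4,"claw": 70},
  {"ax": 0,"ay": 0,"az": 0,"dx": 0,"dy": 0,"dz": 0,"claw": 60},
  {"ax": 0,"ay": 0,"az": 0,"dx": 0,"dy": 0,"dz": 0,"claw": 55},
  {"ax": 0,"ay": 0,"az": 0,"dx": 0,"dy": 0,"dz": 0,"claw": 45},
  {"ax": 0,"ay": 0,"az": 0,"dx": 0,"dy": 0,"dz": 0,"claw": 45},
  {"ax": 0,"ay": 0,"az": 0,"dx": 0,"dy": 0,"dz": 0,"claw": 45},
  {"ax": 0,"ay": 0,"az": 0,"dx": 0,"dy": 0,"dz": 0,"claw": 45},
  {"ax": 0,"ay": 0,"az": 0,"dx": 0,"dy": 0,"dz": -10,"claw": 45},
  {"ax": 0,"ay": 0,"az": 0,"dx": 0,"dy": 0,"dz": -30,"claw": 45},
  {"ax": 0,"ay": 0,"az": 0,"dx": 0,"dy": 0,"dz": -30,"claw": 45},
  {"ax": 0,"ay": 0,"az": 0,"dx": 0,"dy": 0,"dz": -30,"claw": 45},
  {"ax": 0,"ay": 0,"az": 0,"dx": 0,"dy": 0,"dz": 0,"claw": 45},
])

```text
time_s: 23.55
tcp_pos: [0.6581, -0.0034, 0.1482]
ee_rot: [[0.112, -0.994, 0.01], [-0.994, -0.112, 0.001], [0.0, -0.01, -1.0]]
wrist_force: [0.2, 0.2, -0.5]
gripper_width: 0.593
gripper_force: 30.0
```

```bash
python3 -c "
from h import *
c=capture('wrist');w=pts(c);z=w[...,2];cv2.imwrite('pics/wr3.png',c['frame'])
for lo in (.115,.122,.135):print('sep wrist',lo,seg(w,.655,-.0025,.07,lo,lo+.008))
w=pts(capture('scene'));print('ram',seg(w,.5025,.293,.05,.068,.09))
go(.5022,.2934,.15)"
```

```text
sep wrist 0.115 (467, 'circ', 0.6586, -0.0171, 0.0611, 'rect', array([ 0.6533, -0.0168]), array([0.0483, 0.0563]), 15.8, 'z', np.float64(0.1198))
sep wrist 0.122 (5804, 'circ', 0.6532, 0.0061, 0.1025, 'rect', array([ 0.6482, -0.001 ]), array([0.0696, 0.099 ]), 48.8, 'z', np.float64(0.1269))
sep wrist 0.135 (675, 'circ', 0.6601, -0.0139, 0.0698, 'rect', array([ 0.6594, -0.0087]), array([0.0697, 0.0394]), 6.9, 'z', np.float64(0.1391))
ram (357, 'circ', 0.5043, 0.2928, 0.0685, 'rect', array([0.5054, 0.2923]), array([0.0658, 0.065 ]), 46.6, 'z', np.float64(0.0744))
t 23.6 p [ 0.6552 -0.0034  0.1433] yaw -83.62 tilt [0.0014 0.0008] w 51.8 gf 30.0 | az 0 d [-312.   119.    -6.6]
```

View pics/wr3.png

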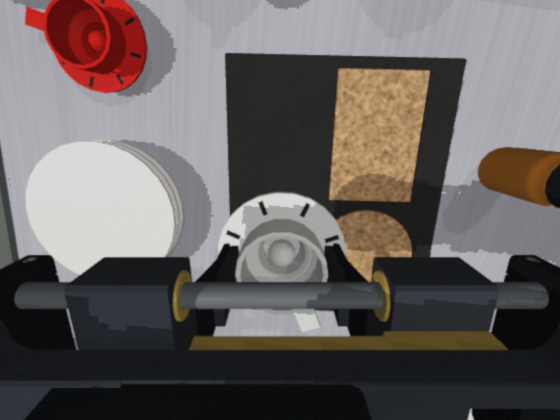

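The wrist view shows the separator held level at (282,255) with the cork coasters clear behind it. I carry it over the ramekin.

play_rows([
  {"ax": 0,"ay": 0,"az": 0,"dx": -20,"dy": 8,"dz": -5,"claw": 45},
  {"ax": 0,"ay": 0,"az": 0,"dx": -30,"dy": 11,"dz": 0,"claw": 45},
  {"ax": 0,"ay": 0,"az": 0,"dx": -35,"dy": 14,"dz": 0,"claw": 45},
  {"ax": 0,"ay": 0,"az": 0,"dx": -35,"dy": 14,"dz": 0,"claw": 45},
  {"ax": 0,"ay": 0,"az": 0,"dx": -35,"dy": 14,"dz": 0,"claw": 45},
  {"ax": 0,"ay": 0,"az": 0,"dx": -35,"dy": 14,"dz": 0,"claw": 45},
  {"ax": 0,"ay": 0,"az": 0,"dx": -35,"dy": 14,"dz": 0,"claw": 45},
  {"ax": 0,"ay": 0,"az": 0,"dx": -35,"dy": 14,"dz": 0,"claw": 45},
  {"ax": 0,"ay": 0,"az": 0,"dx": -30,"dy": 10,"dz": 0,"claw": 45},
  {"ax": 0,"ay": 0,"az": 0,"dx": -15,"dy": 4,"dz": 0,"claw": 45},
  {"ax": 0,"ay": 0,"az": 0,"dx": -6,"dy": 1.5,"dz": 0,"claw": 45},
  {"ax": 0,"ay": 0,"az": 0,"dx": 0,"dy": 0,"dz": 0,"claw": 45},
  {"ax": 0,"ay": 0,"az": 0,"dx": 0,"dy": 0,"dz": 0,"claw": 45},
])

```text
time_s: 24.95
tcp_pos: [0.5029, 0.2913, 0.147]
ee_rot: [[0.11, -0.994, -0.001], [-0.994, -0.11, -0.001], [0.001, 0.001, -1.0]]
wrist_force: [0.4, -1.0, 0.4]
gripper_width: 0.595
gripper_force: 30.0
```

```bash
python3 -c "
from h import *
c=capture('scene');w=pts(c);cv2.imwrite('pics/s4.png',cv2.resize(c['frame'][190:360,330:510],None,fx=3.3,fy=3.3))
z=w[...,2]
print('ram',seg(w,.503,.293,.05,.068,.082));print('flange',seg(w,.503,.293,.065,.112,.13))
go(.503,.2925,.1025)"
```

```text
ram (191, 'circ', 0.5069, 0.2927, 0.0657, 'rect', array([0.5181, 0.2992]), array([0.0362, 0.0652]), 30.0, 'z', np.float64(0.0744))
flange (515, 'circ', 0.5067, 0.3086, 0.0972, 'rect', array([0.509 , 0.3123]), array([0.0478, 0.0903]), 68.6, 'z', np.float64(0.1233))
t 25.0 p [0.503  0.2911 0.1471] yaw -83.68 tilt [-0.0006 -0.0007] w 52.1 gf 30.0 | az 0 d [-1.4 -0.1 44.6]
```

View pics/s4.png

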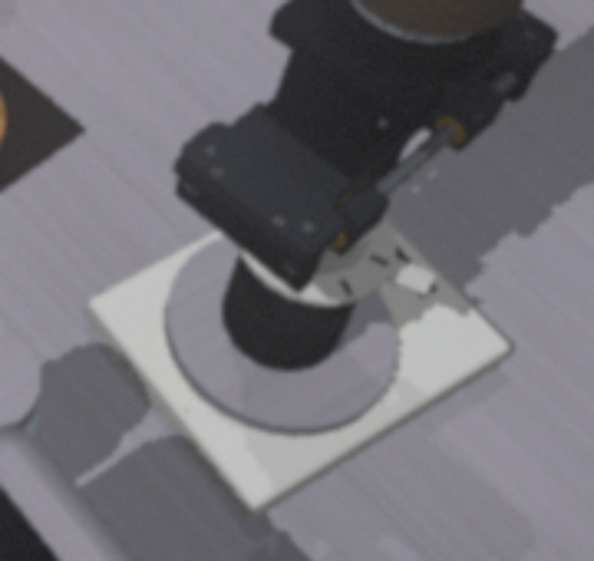

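The crop shows the ramekin standing at (290,320) in the pan with the separator poised level above it. I lower it.

play_rows([
  {"ax": 0,"ay": 0,"az": 0,"dx": -1.5,"dy": -0.5,"dz": 10,"claw": 45},
  {"ax": 0,"ay": 0,"az": 0,"dx": 0,"dy": 0,"dz": 15,"claw": 45},
  {"ax": 0,"ay": 0,"az": 0,"dx": 0,"dy": 0,"dz": 8,"claw": 45},
  {"ax": 0,"ay": 0,"az": 0,"dx": 0,"dy": 0,"dz": 5,"claw": 45},
  {"ax": 0,"ay": 0,"az": 0,"dx": 0,"dy": 0,"dz": 2.5,"claw": 45},
  {"ax": 0,"ay": 0,"az": 0,"dx": 0,"dy": 0,"dz": 1.5,"claw": 45},
  {"ax": 0,"ay": 0,"az": 0,"dx": 0,"dy": 0,"dz": 0,"claw": 45},
  {"ax": 0,"ay": 0,"az": 0,"dx": 0,"dy": 0,"dz": 0,"claw": 45},
])

```text
time_s: 25.8
tcp_pos: [0.5032, 0.2941, 0.1059]
ee_rot: [[0.112, -0.994, 0.001], [-0.994, -0.112, 0.001], [-0.0, -0.001, -1.0]]
wrist_force: [-0.9, 0.1, 0.3]
gripper_width: 0.599
gripper_force: 30.0
```

play_rows([
  {"ax": 0,"ay": 0,"az": 0,"dx": 0,"dy": 0,"dz": 0.7,"claw": 45},
  {"ax": 0,"ay": 0,"az": 0,"dx": 0,"dy": 0,"dz": 0.5,"claw": 45},
  {"ax": 0,"ay": 0,"az": 0,"dx": 0,"dy": 0,"dz": 0,"claw": 45},
])

```text
time_s: 26.1
tcp_pos: [0.503, 0.2939, 0.1043]
ee_rot: [[0.112, -0.994, 0.0], [-0.994, -0.112, 0.0], [-0.0, -0.0, -1.0]]
wrist_force: [-0.5, 0.1, -0.3]
gripper_width: 0.595
gripper_force: 30.0
```

play_rows([
  {"ax": 0,"ay": 0,"az": 0,"dx": 0,"dy": 0,"dz": 0.6,"claw": 45},
  {"ax": 0,"ay": 0,"az": 0,"dx": 0,"dy": 0,"dz": 0.4,"claw": 45},
  {"ax": 0,"ay": 0,"az": 0,"dx": 0,"dy": 0,"dz": 0,"claw": 45},
])

```text
time_s: 26.4
tcp_pos: [0.503, 0.2939, 0.1032]
ee_rot: [[0.112, -0.994, -0.0], [-0.994, -0.112, -0.0], [0.0, 0.0, -1.0]]
wrist_force: [-0.7, 0.2, 0.1]
gripper_width: 0.596
gripper_force: 30.0
```

play_rows([
  {"ax": 0,"ay": 0,"az": 0,"dx": 0,"dy": 0,"dz": 0.5,"claw": 45},
  {"ax": 0,"ay": 0,"az": 0,"dx": 0,"dy": 0,"dz": 0.4,"claw": 45},
  {"ax": 0,"ay": 0,"az": 0,"dx": 0,"dy": 0,"dz": 0,"claw": 45},
])

```text
time_s: 26.7
tcp_pos: [0.5031, 0.2939, 0.1031]
ee_rot: [[0.112, -0.994, 0.0], [-0.994, -0.112, 0.0], [-0.0, -0.0, -1.0]]
wrist_force: [-2.0, -0.8, 4.9]
gripper_width: 0.592
gripper_force: 30.0
```

play_rows([
  {"ax": 0,"ay": 0,"az": 0,"dx": 0,"dy": 0,"dz": -0.5,"claw": 45},
  {"ax": 0,"ay": 0,"az": 0,"dx": 0,"dy": 0,"dz": 0,"claw": 75},
  {"ax": 0,"ay": 0,"az": 0,"dx": 0,"dy": 0,"dz": 0,"claw": 75},
  {"ax": 0,"ay": 0,"az": 0,"dx": 0,"dy": 0,"dz": 0,"claw": 75},
  {"ax": 0,"ay": 0,"az": 0,"dx": 0,"dy": 0,"dz": -10,"claw": 75},
  {"ax": 0,"ay": 0,"az": 0,"dx": 0,"dy": 0,"dz": -30,"claw": 75},
  {"ax": 0,"ay": 0,"az": 0,"dx": 0,"dy": 0,"dz": -40,"claw": 75},
  {"ax": 0,"ay": 0,"az": 0,"dx": 0,"dy": 0,"dz": -40,"claw": 75},
  {"ax": 0,"ay": 0,"az": 0,"dx": 0,"dy": 0,"dz": -30,"claw": 75},
  {"ax": 0,"ay": 0,"az": 0,"dx": 40,"dy": 2,"dz": 0,"claw": 75},
  {"ax": 0,"ay": 0,"az": 0,"dx": 40,"dy": 2,"dz": 0,"claw": 75},
  {"ax": 0,"ay": 0,"az": 0,"dx": 40,"dy": 2,"dz": 0,"claw": 75},
  {"ax": 0,"ay": 0,"az": 0,"dx": 40,"dy": 2,"dz": 0,"claw": 75},
  {"ax": 0,"ay": 0,"az": 0,"dx": 40,"dy": 2,"dz": 0,"claw": 75},
  {"ax": 0,"ay": 0,"az": 0,"dx": 40,"dy": 2,"dz": 0,"claw": 75},
  {"ax": 0,"ay": 0,"az": 0,"dx": 40,"dy": 2,"dz": 0,"claw": 75},
  {"ax": 0,"ay": 0,"az": 0,"dx": 40,"dy": 2,"dz": 0,"claw": 75},
  {"ax": 0,"ay": 0,"az": 0,"dx": 40,"dy": 2,"dz": 0,"claw": 75},
  {"ax": 0,"ay": 0,"az": 0,"dx": 40,"dy": 2,"dz": 0,"claw": 75},
])

```text
time_s: 28.6
tcp_pos: [0.5277, -0.1075, 0.2538]
ee_rot: [[0.112, -0.994, 0.001], [-0.994, -0.112, 0.0], [0.0, -0.001, -1.0]]
wrist_force: [1.3, 0.4, -0.1]
gripper_width: 0.862
gripper_force: 0.0
```

play_rows([
  {"ax": 0,"ay": 0,"az": 0,"dx": 40,"dy": 2,"dz": 0,"claw": 75},
  {"ax": 0,"ay": 0,"az": 0,"dx": 40,"dy": 2,"dz": 0,"claw": 75},
  {"ax": 0,"ay": 0,"az": 0,"dx": 40,"dy": 2,"dz": 0,"claw": 75},
  {"ax": 0,"ay": 0,"az": 0,"dx": 40,"dy": 2,"dz": 0,"claw": 75},
  {"ax": 0,"ay": 0,"az": 0,"dx": 38,"dy": 2,"dz": 0,"claw": 75},
  {"ax": 0,"ay": 0,"az": 0,"dx": 0,"dy": 0,"dz": 0,"claw": 75},
  {"ax": 0,"ay": 0,"az": 0,"dx": 0,"dy": 0,"dz": 0,"claw": 75},
])

```text
time_s: 29.3
tcp_pos: [0.5396, -0.3043, 0.2528]
ee_rot: [[0.11, -0.994, -0.0], [-0.994, -0.11, 0.0], [-0.0, 0.0, -1.0]]
wrist_force: [0.3, 0.5, -0.2]
gripper_width: 0.863
gripper_force: 0.0
```

```bash
python3 -c "
from h import *
c=capture('top');w=pts(c);np.savez('top5.npz',**c)
print('pan',seg(w,.5025,.293,.075,.029,.036));print('flange',seg(w,.5025,.293,.046,.076,.086));print('cup',seg(w,.5025,.293,.04,.1,.115))
a=c['frame'][225:335,110:220]
c=capture('scene');b=c['frame'][230:340,360:470];cv2.imwrite('pics/p5.png',cv2.resize(np.hstack([a,b]),None,fx=3.5,fy=3.5))
w=pts(capture('wrist'));print('knob',seg(w,.541,-.303,.03,.17,.195))
go(.541,-.3033,.1725)"
```

```text
pan (1219, 'circ', 0.5028, 0.2933, 0.129, 'rect', array([0.5026, 0.2936]), array([0.1269, 0.1263]), 86.4, 'z', np.float64(0.0316))
flange (836, 'circ', 0.501, 0.2991, 0.0945, 'rect', array([0.5047, 0.2953]), array([0.0821, 0.0805]), 84.3, 'z', np.float64(0.0806))
cup (146, 'circ', 0.505, 0.2943, 0.0525, 'rect', array([0.5048, 0.294 ]), array([0.0496, 0.0513]), 1.1, 'z', np.float64(0.106))
knob (1182, 'circ', 0.5404, -0.3039, 0.0301, 'rect', array([ 0.5403, -0.3043]), array([0.0293, 0.029 ]), 28.0, 'z', np.float64(0.1865))
t 29.4 p [ 0.54   -0.3027  0.2533] yaw -83.52 tilt [0.0004 0.    ] w 74.9 gf 0.0 | az 0 d [ 0.7 -0.9 80.8]
```

View pics/p5.png

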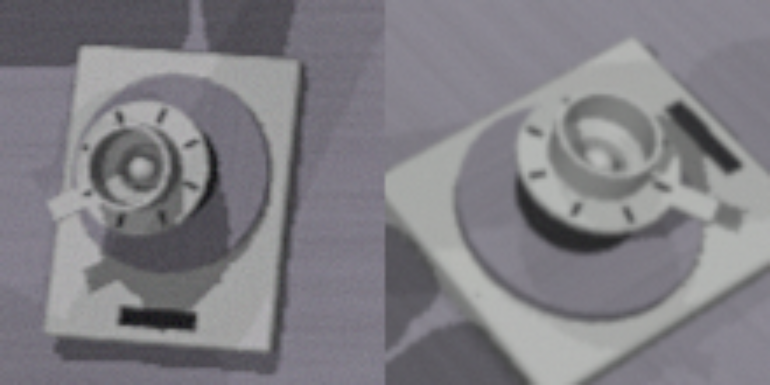

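Both views show the separator level on the ramekin, and the measured flange top of 0.0806 m matches the expected 0.081. Its axis is within about 3 mm of the pan middle. Now I return the canister.

play_rows([
  {"ax": 0,"ay": 0,"az": 0,"dx": 0.8,"dy": -0.6,"dz": 25,"claw": 75},
  {"ax": 0,"ay": 0,"az": 0,"dx": 0,"dy": 0,"dz": 25,"claw": 75},
  {"ax": 0,"ay": 0,"az": 0,"dx": 0,"dy": 0,"dz": 20,"claw": 75},
  {"ax": 0,"ay": 0,"az": 0,"dx": 0,"dy": 0,"dz": 9,"claw": 75},
  {"ax": 0,"ay": 0,"az": 0,"dx": 0,"dy": 0,"dz": 0,"claw": 20},
  {"ax": 0,"ay": 0,"az": 0,"dx": 0,"dy": 0,"dz": 0,"claw": 20},
  {"ax": 0,"ay": 0,"az": 0,"dx": 0,"dy": 0,"dz": 0,"claw": 20},
  {"ax": 0,"ay": 0,"az": 0,"dx": 0,"dy": 0,"dz": 0,"claw": 20},
  {"ax": 0,"ay": 0,"az": 0,"dx": 0,"dy": 0,"dz": 0,"claw": 20},
  {"ax": 0,"ay": 0,"az": 0,"dx": 0,"dy": 0,"dz": 0,"claw": 20},
  {"ax": 0,"ay": 0,"az": 0,"dx": 0,"dy": 0,"dz": 0,"claw": 20},
  {"ax": 0,"ay": 0,"az": 0,"dx": 0,"dy": 0,"dz": 0,"claw": 20},
  {"ax": 0,"ay": 0,"az": 0,"dx": 0,"dy": 0,"dz": -5,"claw": 20},
  {"ax": 0,"ay": 0,"az": 0,"dx": 0,"dy": 0,"dz": -15,"claw": 20},
  {"ax": 0,"ay": 0,"az": 0,"dx": 0,"dy": 0,"dz": -25,"claw": 20},
  {"ax": 0,"ay": 0,"az": 0,"dx": 0,"dy": 0,"dz": -25,"claw": 20},
  {"ax": 0,"ay": 0,"az": 0,"dx": 0,"dy": 0,"dz": -15,"claw": 20},
  {"ax": 0,"ay": 0,"az": 0,"dx": 0,"dy": 0,"dz": -5,"claw": 20},
  {"ax": 0,"ay": 0,"az": 0,"dx": 0,"dy": 0,"dz": 0,"claw": 20},
  {"ax": 0,"ay": 0,"az": 0,"dx": 0,"dy": 0,"dz": 0,"claw": 20},
])

```text
time_s: 31.45
tcp_pos: [0.5398, -0.3039, 0.2618]
ee_rot: [[0.111, -0.994, -0.003], [-0.994, -0.111, 0.002], [-0.002, 0.003, -1.0]]
wrist_force: [0.5, 0.2, -5.7]
gripper_width: 0.336
gripper_force: 30.0
```

```bash
python3 -c "
from h import *
w=pts(capture('top'));print('lid',seg(w,.54,-.304,.06,.235,.255))
go(.567,.0435,.19)"
```

```text
lid 0
t 31.5 p [ 0.5398 -0.3039  0.2618] yaw -83.6 tilt [-0.0035  0.0018] w 29.5 gf 30.0 | az 0 d [-342.1  -65.9   72.3]
```

play_rows([
  {"ax": 0,"ay": 0,"az": 0,"dx": -8,"dy": -2,"dz": 0,"claw": 20},
  {"ax": 0,"ay": 0,"az": 0,"dx": -16,"dy": -3,"dz": 0,"claw": 20},
  {"ax": 0,"ay": 0,"az": 0,"dx": -25,"dy": -5,"dz": 0,"claw": 20},
  {"ax": 0,"ay": 0,"az": 0,"dx": -30,"dy": -6,"dz": 0,"claw": 20},
  {"ax": 0,"ay": 0,"az": 0,"dx": -30,"dy": -6,"dz": 0,"claw": 20},
  {"ax": 0,"ay": 0,"az": 0,"dx": -30,"dy": -6,"dz": 0,"claw": 20},
  {"ax": 0,"ay": 0,"az": 0,"dx": -30,"dy": -6,"dz": 0,"claw": 20},
  {"ax": 0,"ay": 0,"az": 0,"dx": -30,"dy": -6,"dz": 0,"claw": 20},
  {"ax": 0,"ay": 0,"az": 0,"dx": -30,"dy": -6,"dz": 0,"claw": 20},
  {"ax": 0,"ay": 0,"az": 0,"dx": -30,"dy": -6,"dz": 0,"claw": 20},
  {"ax": 0,"ay": 0,"az": 0,"dx": -30,"dy": -5,"dz": 0,"claw": 20},
  {"ax": 0,"ay": 0,"az": 0,"dx": -25,"dy": -4,"dz": 0,"claw": 20},
  {"ax": 0,"ay": 0,"az": 0,"dx": -18,"dy": -3,"dz": 0,"claw": 20},
  {"ax": 0,"ay": 0,"az": 0,"dx": -10,"dy": -2,"dz": 0,"claw": 20},
  {"ax": 0,"ay": 0,"az": 0,"dx": 0,"dy": 0,"dz": 10,"claw": 20},
  {"ax": 0,"ay": 0,"az": 0,"dx": 0,"dy": 0,"dz": 25,"claw": 20},
  {"ax": 0,"ay": 0,"az": 0,"dx": 0,"dy": 0,"dz": 20,"claw": 20},
  {"ax": 0,"ay": 0,"az": 0,"dx": 0,"dy": 0,"dz": 10,"claw": 20},
  {"ax": 0,"ay": 0,"az": 0,"dx": 0,"dy": 0,"dz": 5,"claw": 20},
  {"ax": 0,"ay": 0,"az": 0,"dx": 0,"dy": 0,"dz": 0,"claw": 20},
])

```text
time_s: 33.5
tcp_pos: [0.568, 0.0423, 0.1935]
ee_rot: [[0.111, -0.994, -0.001], [-0.994, -0.111, -0.001], [0.0, 0.001, -1.0]]
wrist_force: [0.1, 0.5, -5.2]
gripper_width: 0.339
gripper_force: 30.0
```

```bash
python3 -c "
from h import *
go(.567,.0435,.177)"
```

```text
t 33.5 p [0.568  0.0423 0.1935] yaw -83.62 tilt [-0.0007 -0.0005] w 29.5 gf 30.0 | az 0 d [-1.3  0.9 16.5]
```

play_rows([
  {"ax": 0,"ay": 0,"az": 0,"dx": -1,"dy": 0.8,"dz": 6,"claw": 20},
  {"ax": 0,"ay": 0,"az": 0,"dx": 0,"dy": 0,"dz": 4,"claw": 20},
  {"ax": 0,"ay": 0,"az": 0,"dx": 0,"dy": 0,"dz": 2,"claw": 20},
  {"ax": 0,"ay": 0,"az": 0,"dx": 0,"dy": 0,"dz": 0.5,"claw": 20},
  {"ax": 0,"ay": 0,"az": 0,"dx": 0,"dy": 0,"dz": 0,"claw": 20},
  {"ax": 0,"ay": 0,"az": 0,"dx": 0,"dy": 0,"dz": 0,"claw": 20},
])

```text
time_s: 34.1
tcp_pos: [0.5673, 0.0438, 0.1816]
ee_rot: [[0.112, -0.994, 0.001], [-0.994, -0.112, 0.0], [-0.0, -0.001, -1.0]]
wrist_force: [0.2, 1.1, -5.3]
gripper_width: 0.335
gripper_force: 30.0
```

play_rows([
  {"ax": 0,"ay": 0,"az": 0,"dx": 0,"dy": 0,"dz": 0.6,"claw": 20},
  {"ax": 0,"ay": 0,"az": 0,"dx": 0,"dy": 0,"dz": 0.6,"claw": 20},
  {"ax": 0,"ay": 0,"az": 0,"dx": 0,"dy": 0,"dz": 0,"claw": 20},
])

```text
time_s: 34.4
tcp_pos: [0.5671, 0.0437, 0.1801]
ee_rot: [[0.111, -0.994, -0.0], [-0.994, -0.111, -0.0], [-0.0, 0.0, -1.0]]
wrist_force: [-0.1, 0.2, -5.5]
gripper_width: 0.334
gripper_force: 30.0
```

play_rows([
  {"ax": 0,"ay": 0,"az": 0,"dx": 0,"dy": 0,"dz": 0.6,"claw": 20},
  {"ax": 0,"ay": 0,"az": 0,"dx": 0,"dy": 0,"dz": 0.6,"claw": 20},
  {"ax": 0,"ay": 0,"az": 0,"dx": 0,"dy": 0,"dz": 0,"claw": 20},
])

```text
time_s: 34.7
tcp_pos: [0.5671, 0.0437, 0.1788]
ee_rot: [[0.112, -0.994, -0.0], [-0.994, -0.112, -0.0], [0.0, 0.0, -1.0]]
wrist_force: [-0.5, -0.1, -5.6]
gripper_width: 0.339
gripper_force: 30.0
```

play_rows([
  {"ax": 0,"ay": 0,"az": 0,"dx": 0,"dy": 0,"dz": 0.4,"claw": 20},
  {"ax": 0,"ay": 0,"az": 0,"dx": 0,"dy": 0,"dz": 0.4,"claw": 20},
  {"ax": 0,"ay": 0,"az": 0,"dx": 0,"dy": 0,"dz": 0,"claw": 20},
])

```text
time_s: 35.0
tcp_pos: [0.5671, 0.0437, 0.1781]
ee_rot: [[0.112, -0.994, -0.0], [-0.994, -0.112, -0.0], [0.0, 0.0, -1.0]]
wrist_force: [0.1, 0.4, -5.5]
gripper_width: 0.334
gripper_force: 30.0
```

play_rows([
  {"ax": 0,"ay": 0,"az": 0,"dx": 0,"dy": 0,"dz": 0.5,"claw": 20},
  {"ax": 0,"ay": 0,"az": 0,"dx": 0,"dy": 0,"dz": 0.4,"claw": 20},
  {"ax": 0,"ay": 0,"az": 0,"dx": 0,"dy": 0,"dz": 0,"claw": 20},
])

```text
time_s: 35.3
tcp_pos: [0.5673, 0.0436, 0.1781]
ee_rot: [[0.112, -0.994, 0.001], [-0.994, -0.112, -0.0], [0.0, -0.001, -1.0]]
wrist_force: [-2.1, 0.4, 0.7]
gripper_width: 0.338
gripper_force: 30.0
```

play_rows([
  {"ax": 0,"ay": 0,"az": 0,"dx": 0,"dy": 0,"dz": 0.3,"claw": 20},
  {"ax": 0,"ay": 0,"az": 0,"dx": 0,"dy": 0,"dz": 0.2,"claw": 20},
  {"ax": 0,"ay": 0,"az": 0,"dx": 0,"dy": 0,"dz": 0,"claw": 20},
])

```text
time_s: 35.6
tcp_pos: [0.5674, 0.0436, 0.178]
ee_rot: [[0.112, -0.994, 0.001], [-0.994, -0.112, -0.0], [0.0, -0.001, -1.0]]
wrist_force: [-4.1, 0.1, 5.0]
gripper_width: 0.339
gripper_force: 30.0
```

play_rows([
  {"ax": 0,"ay": 0,"az": 0,"dx": 0,"dy": 0,"dz": -0.7,"claw": 20},
  {"ax": 0,"ay": 0,"az": 0,"dx": 0,"dy": 0,"dz": 0,"claw": 75},
  {"ax": 0,"ay": 0,"az": 0,"dx": 0,"dy": 0,"dz": 0,"claw": 75},
  {"ax": 0,"ay": 0,"az": 0,"dx": 0,"dy": 0,"dz": 0,"claw": 75},
  {"ax": 0,"ay": 0,"az": 0,"dx": 0,"dy": 0,"dz": -10,"claw": 75},
  {"ax": 0,"ay": 0,"az": 0,"dx": 0,"dy": 0,"dz": -30,"claw": 75},
  {"ax": 0,"ay": 0,"az": 0,"dx": 0,"dy": 0,"dz": -30,"claw": 75},
  {"ax": 0,"ay": 0,"az": 0,"dx": 36,"dy": 20,"dz": 0,"claw": 75},
  {"ax": 0,"ay": 0,"az": 0,"dx": 36,"dy": 20,"dz": 0,"claw": 75},
  {"ax": 0,"ay": 0,"az": 0,"dx": 36,"dy": 20,"dz": 0,"claw": 75},
  {"ax": 0,"ay": 0,"az": 0,"dx": 36,"dy": 20,"dz": 0,"claw": 75},
  {"ax": 0,"ay": 0,"az": 0,"dx": 36,"dy": 20,"dz": 0,"claw": 75},
  {"ax": 0,"ay": 0,"az": 0,"dx": 36,"dy": 20,"dz": 0,"claw": 75},
  {"ax": 0,"ay": 0,"az": 0,"dx": 36,"dy": 20,"dz": 0,"claw": 75},
  {"ax": 0,"ay": 0,"az": 0,"dx": 36,"dy": 20,"dz": 0,"claw": 87},
  {"ax": 0,"ay": 0,"az": 0,"dx": 36,"dy": 17,"dz": 0,"claw": 87},
  {"ax": 0,"ay": 0,"az": 0,"dx": 5,"dy": 0,"dz": 0,"claw": 87},
  {"ax": 0,"ay": 0,"az": 0,"dx": 0,"dy": 0,"dz": 0,"claw": 87},
  {"ax": 0,"ay": 0,"az": 0,"dx": 0,"dy": 0,"dz": 0,"claw": 87},
])

```text
time_s: 37.5
tcp_pos: [0.4283, -0.3026, 0.2478]
ee_rot: [[0.112, -0.994, 0.001], [-0.994, -0.112, -0.0], [0.0, -0.001, -1.0]]
wrist_force: [-0.4, 0.1, 0.0]
gripper_width: 0.996
gripper_force: 0.0
```

```bash
python3 -c "
from h import *
w=pts(capture('top'));print('lid',seg(w,.567,.0435,.06,.15,.165));print('knob',seg(w,.567,.0435,.03,.175,.2))
w=pts(capture('wrist'));print('timer',seg(w,.428,-.303,.065,.068,.0785));print(seg(w,.428,-.303,.02,.08,.09))
go(.428,-.3037,.0625,-83.6)"
```

```text
lid (1467, 'circ', 0.569, 0.0444, 0.1025, 'rect', array([0.5682, 0.0441]), array([0.0882, 0.0876]), 45.3, 'z', np.float64(0.1576))
knob (199, 'circ', 0.5677, 0.0444, 0.0299, 'rect', array([0.5674, 0.0439]), array([0.0283, 0.0281]), 88.9, 'z', np.float64(0.1895))
timer (3750, 'circ', 0.4277, -0.304, 0.1096, 'rect', array([ 0.4272, -0.3042]), array([0.0539, 0.0982]), 6.4, 'z', np.float64(0.0767))
(204, 'circ', 0.4267, -0.3025, 0.0174, 'rect', array([ 0.4271, -0.3037]), array([0.0176, 0.0168]), 46.7, 'z', np.float64(0.0847))
t 37.6 p [ 0.4285 -0.3021  0.2477] yaw -83.5 tilt [0.0004 0.    ] w 87.1 gf 0.0 | az 0.1 d [  1.5   0.7 185.2]
```

play_rows([
  {"ax": 0,"ay": 0,"az": 0,"dx": 1.5,"dy": 1,"dz": 40,"claw": 87},
  {"ax": 0,"ay": 0,"az": 0,"dx": 0,"dy": 0,"dz": 40,"claw": 87},
  {"ax": 0,"ay": 0,"az": 0,"dx": 0,"dy": 0,"dz": 40,"claw": 87},
  {"ax": 0,"ay": 0,"az": 0,"dx": 0,"dy": 0,"dz": 35,"claw": 87},
  {"ax": 0,"ay": 0,"az": 0,"dx": 0,"dy": 0,"dz": 18,"claw": 87},
  {"ax": 0,"ay": 0,"az": 0,"dx": 0,"dy": 0,"dz": 10,"claw": 87},
  {"ax": 0,"ay": 0,"az": 0,"dx": 0,"dy": 0,"dz": 1.5,"claw": 87},
  {"ax": 0,"ay": 0,"az": 0,"dx": 0,"dy": 0,"dz": 0,"claw": 45},
  {"ax": 0,"ay": 0,"az": 0,"dx": 0,"dy": 0,"dz": 0,"claw": 45},
  {"ax": 0,"ay": 0,"az": 0,"dx": 0,"dy": 0,"dz": 0,"claw": 45},
  {"ax": 0,"ay": 0,"az": 0,"dx": 0,"dy": 0,"dz": 0,"claw": 45},
  {"ax": 0,"ay": 0,"az": 0,"dx": 0,"dy": 0,"dz": 0,"claw": 45},
  {"ax": 0,"ay": 0,"az": 0,"dx": 0,"dy": 0,"dz": 0,"claw": 45},
  {"ax": 0,"ay": 0,"az": 0,"dx": 0,"dy": 0,"dz": 0,"claw": 45},
  {"ax": 0,"ay": 0,"az": 0,"dx": 0,"dy": 0,"dz": -10,"claw": 45},
  {"ax": 0,"ay": 0,"az": 0,"dx": 0,"dy": 0,"dz": -25,"claw": 45},
  {"ax": 0,"ay": 0,"az": 0,"dx": 0,"dy": 0,"dz": -25,"claw": 45},
  {"ax": 0,"ay": 0,"az": 0,"dx": 0,"dy": 0,"dz": 0,"claw": 45},
])

```text
time_s: 39.4
tcp_pos: [0.4293, -0.3055, 0.1263]
ee_rot: [[0.112, -0.994, 0.007], [-0.994, -0.112, -0.003], [0.004, -0.007, -1.0]]
wrist_force: [0.4, -0.3, -1.7]
gripper_width: 0.619
gripper_force: 30.0
```

```bash
python3 -c "
from h import *
go(.5765,-.0805,.075)"
```

```text
t 39.4 p [ 0.4293 -0.3055  0.1263] yaw -83.55 tilt [ 0.0069 -0.003 ] w 53.9 gf 30.0 | az 0 d [-207.3 -171.2   51.6]
```

play_rows([
  {"ax": 0,"ay": 0,"az": 0,"dx": -10,"dy": -9,"dz": 0,"claw": 45},
  {"ax": 0,"ay": 0,"az": 0,"dx": -25,"dy": -21,"dz": 0,"claw": 45},
  {"ax": 0,"ay": 0,"az": 0,"dx": -30,"dy": -25,"dz": 0,"claw": 45},
  {"ax": 0,"ay": 0,"az": 0,"dx": -30,"dy": -25,"dz": 0,"claw": 45},
  {"ax": 0,"ay": 0,"az": 0,"dx": -30,"dy": -25,"dz": 0,"claw": 45},
  {"ax": 0,"ay": 0,"az": 0,"dx": -30,"dy": -25,"dz": 0,"claw": 45},
  {"ax": 0,"ay": 0,"az": 0,"dx": -30,"dy": -25,"dz": 0,"claw": 45},
  {"ax": 0,"ay": 0,"az": 0,"dx": -20,"dy": -17,"dz": 0,"claw": 45},
  {"ax": 0,"ay": 0,"az": 0,"dx": 0,"dy": 0,"dz": 20,"claw": 45},
  {"ax": 0,"ay": 0,"az": 0,"dx": 0,"dy": 0,"dz": 20,"claw": 45},
  {"ax": 0,"ay": 0,"az": 0,"dx": 0,"dy": 0,"dz": 6,"claw": 45},
  {"ax": 0,"ay": 0,"az": 0,"dx": 0,"dy": 0,"dz": 0,"claw": 45},
  {"ax": 0,"ay": 0,"az": 0,"dx": 0,"dy": 0,"dz": 0,"claw": 45},
])

```text
time_s: 40.7
tcp_pos: [0.5755, -0.0817, 0.0771]
ee_rot: [[0.112, -0.994, 0.0], [-0.994, -0.112, -0.0], [0.0, -0.0, -1.0]]
wrist_force: [-0.2, -0.5, -2.1]
gripper_width: 0.617
gripper_force: 30.0
```

```bash
python3 -c "
from h import *
go(.5765,-.0808,.067)"
```

```text
t 40.7 p [ 0.5755 -0.0817  0.0771] yaw -83.58 tilt [ 0.0002 -0.0003] w 53.7 gf 30.0 | az 0 d [-0.7 -1.1 10.1]
```

play_rows([
  {"ax": 0,"ay": 0,"az": 0,"dx": -0.7,"dy": -1,"dz": 5,"claw": 45},
  {"ax": 0,"ay": 0,"az": 0,"dx": 0,"dy": 0,"dz": 3,"claw": 45},
  {"ax": 0,"ay": 0,"az": 0,"dx": 0,"dy": 0,"dz": 1,"claw": 45},
  {"ax": 0,"ay": 0,"az": 0,"dx": 0,"dy": 0,"dz": 0.5,"claw": 45},
  {"ax": 0,"ay": 0,"az": 0,"dx": 0,"dy": 0,"dz": 0,"claw": 45},
  {"ax": 0,"ay": 0,"az": 0,"dx": 0,"dy": 0,"dz": 0,"claw": 45},
])

```text
time_s: 41.3
tcp_pos: [0.5762, -0.0809, 0.0676]
ee_rot: [[0.112, -0.994, 0.0], [-0.994, -0.112, 0.0], [0.0, -0.0, -1.0]]
wrist_force: [0.1, -0.6, -2.7]
gripper_width: 0.612
gripper_force: 30.0
```

play_rows([
  {"ax": 0,"ay": 0,"az": 0,"dx": 0,"dy": 0,"dz": 0.5,"claw": 45},
  {"ax": 0,"ay": 0,"az": 0,"dx": 0,"dy": 0,"dz": 0.4,"claw": 45},
  {"ax": 0,"ay": 0,"az": 0,"dx": 0,"dy": 0,"dz": 0,"claw": 45},
])

```text
time_s: 41.6
tcp_pos: [0.5763, -0.0809, 0.0674]
ee_rot: [[0.112, -0.994, 0.001], [-0.994, -0.112, -0.0], [0.0, -0.001, -1.0]]
wrist_force: [-1.4, -0.1, 4.0]
gripper_width: 0.616
gripper_force: 30.0
```

Contact made, so I release and retreat clear.

play_rows([
  {"ax": 0,"ay": 0,"az": 0,"dx": 0,"dy": 0,"dz": -0.4,"claw": 45},
  {"ax": 0,"ay": 0,"az": 0,"dx": 0,"dy": 0,"dz": 0,"claw": 80},
  {"ax": 0,"ay": 0,"az": 0,"dx": 0,"dy": 0,"dz": 0,"claw": 80},
  {"ax": 0,"ay": 0,"az": 0,"dx": 0,"dy": 0,"dz": 0,"claw": 80},
  {"ax": 0,"ay": 0,"az": 0,"dx": 0,"dy": 0,"dz": -20,"claw": 80},
  {"ax": 0,"ay": 0,"az": 0,"dx": 0,"dy": 0,"dz": -40,"claw": 80},
  {"ax": 0,"ay": 0,"az": 0,"dx": 0,"dy": 0,"dz": -40,"claw": 80},
  {"ax": 0,"ay": 0,"az": 0,"dx": 0,"dy": 0,"dz": -40,"claw": 80},
  {"ax": 0,"ay": 0,"az": 0,"dx": 0,"dy": 0,"dz": -40,"claw": 80},
  {"ax": 0,"ay": 0,"az": 0,"dx": 40,"dy": 20,"dz": 0,"claw": 80},
  {"ax": 0,"ay": 0,"az": 0,"dx": 40,"dy": 20,"dz": 0,"claw": 80},
  {"ax": 0,"ay": 0,"az": 0,"dx": 40,"dy": 20,"dz": 0,"claw": 80},
  {"ax": 0,"ay": 0,"az": 0,"dx": 40,"dy": 20,"dz": 0,"claw": 80},
  {"ax": 0,"ay": 0,"az": 0,"dx": 40,"dy": 20,"dz": 0,"claw": 80},
  {"ax": 0,"ay": 0,"az": 0,"dx": 0,"dy": 0,"dz": 0,"claw": 80},
  {"ax": 0,"ay": 0,"az": 0,"dx": 0,"dy": 0,"dz": 0,"claw": 80},
])

```text
time_s: 43.2
tcp_pos: [0.4985, -0.2917, 0.2466]
ee_rot: [[0.109, -0.994, -0.0], [-0.994, -0.109, 0.0], [-0.0, 0.0, -1.0]]
wrist_force: [0.5, -0.3, -0.5]
gripper_width: 0.916
gripper_force: 0.0
```

```bash
python3 -c "
from h import *
c=capture('top');cv2.imwrite('pics/top9.png',c['frame']);w=pts(c)
print('knob',seg(w,.567,.0435,.03,.175,.2));print('timer',seg(w,.576,-.08,.065,.07,.0805))
print('flange',seg(w,.5025,.293,.046,.076,.086));print('cup',seg(w,.5025,.293,.04,.1,.115));print('jar',seg(w,.448,-.0645,.03,.085,.11));print('jug',seg(w,.714,-.2515,.05,.09,.11))
go(.5,-.2,.2)"
```

```text
knob (198, 'circ', 0.568, 0.0445, 0.03, 'rect', array([0.5675, 0.044 ]), array([0.0283, 0.028 ]), 88.7, 'z', np.float64(0.1895))
timer (825, 'circ', 0.577, -0.0793, 0.1085, 'rect', array([ 0.5776, -0.0796]), array([0.0542, 0.0997]), 6.3, 'z', np.float64(0.079))
flange (830, 'circ', 0.5019, 0.2988, 0.0917, 'rect', array([0.5048, 0.2945]), array([0.0819, 0.0806]), 70.3, 'z', np.float64(0.0807))
cup (145, 'circ', 0.5049, 0.2944, 0.0521, 'rect', array([0.5048, 0.2941]), array([0.0498, 0.0506]), 2.2, 'z', np.float64(0.1056))
jar (298, 'circ', 0.4482, -0.0646, 0.0401, 'rect', array([ 0.4481, -0.0643]), array([0.0387, 0.0378]), 45.6, 'z', np.float64(0.0946))
jug (194, 'circ', 0.7139, -0.2522, 0.0765, 'rect', array([ 0.7225, -0.2544]), array([0.0752, 0.0565]), 75.8, 'z', np.float64(0.0986))
t 43.2 p [ 0.499  -0.2909  0.2467] yaw -83.63 tilt [-0.0001  0.0003] w 80.1 gf 0.0 | az 0 d [-90.2 -11.1  46.7]
```

View pics/top9.png

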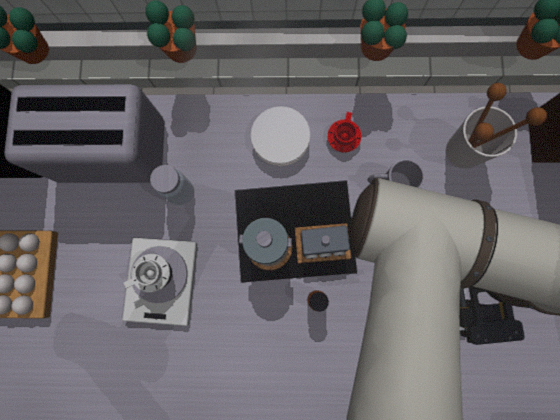

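The final view shows the canister (265,240) and timer (325,242) centred on their coasters, and the separator on the ramekin on the pan (150,273). The jar and jug haven't moved, so I hand in.

```bash
python3 -c "
from station import *
print(finish_job())"
```

```text
the job is handed in; nothing more can be done
None
```

The job is handed in at about 43 s of robot time: the last measurements put everything in place within tolerance with the spice jar and milk jug unmoved, but the hand-in call returned no verdict.

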